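# Fill the empty nest of the stopper press and press the stoppers home

### The arm

A 7-joint arm with a two-finger parallel gripper is mounted at the origin on the work surface. World frame = base frame: x ahead of the robot, y to its left, z up, the work surface at z = 0. Lengths are in m, angles in rad, forces in N, time in s.
With the tool pointing down it reaches from about 0.425 to 0.825 m from the base axis. Payload 3.6 kg.
Tool frame: the origin (TCP) lies between the finger pads; the fingertips stand 14 mm ahead of it and the grasp point (between the pads) lies 5 mm behind it; z points along the fingers, y is the line along which they close (so a half turn about z gives the same grasp; the last joint's range is limited). The gripper opens to 93 mm and grips with 3 to 60 N. Pads are 15 mm wide; open, the fingers measure 128 mm over their backs; the gripper's body (75 mm by 188 mm) begins 65 mm behind the grasp point.
Start: joints at [1.127, 0.615, -0.013, 1.423, 0.008, 1.103, -0.04], TCP at [0.263, -0.594, 0.233] pointing down, gripper open.
Joint ranges: [-3.12, 3.12], [-0.3, 2.06], [-1.34, 1.32], [0.26, 2.42], [-1.36, 4.5], [0.01, 1.98], [-2.84, 2.84]. Speed limits (rad/s): [2.79, 2.79, 3.14, 3.14, 3.14, 3.14, 3.14].

### API

Orientations are given as a unit quaternion [w, x, y, z].
In Python, from cell import sense, eyes, ticket gives the robot as it stands.
- The arm moves only by the tool step_arm, never from a script. Its argument "steps" is a list of rows, each a list of 6 numbers: the shift along the tool's x, y, z normalised to -1 to 1, where 1 is 0.1 m, then the turn, a rotation vector about the tool's x, y, z normalised to -1 to 1, where 1 is pi rad. In form: [[dx, dy, dz, wx, wy, wz], ...]. A call has 1 to 12 rows; each row is the pose to reach, as a shift and turn from the pose commanded when the call began, along the tool's axes at that moment, turning the shorter way round; what a row does not reach only later rows make up. A row lasts 1/8 s, in which the tool goes at most 62.5 mm and 10.7 degrees, less where a joint would pass 70% of its speed; a pose out of reach is approached as far as the arm can. A call with a number of a shift or a turn outside -1 to 1 is refused whole. A call with a gripper value outside its range is refused whole. "fingers" is the closure, from 0 (fully open) to 1 (shut), set as the call begins (left out, the last holds). The fingers move at their own pace and stop on an object; "newtons" is the grip in N (left out, the last holds). Time passes only in rows, so rows that repeat a pose let the fingers close. It gives the time, the measured TCP pose, the force, the opening and the grip force at its end, in the units of the state.
- sense(): the state, without advancing time (a new reading comes with each control period).
- eyes.capture(name): name is "side" or "top" or "wrist"; returns the picture (420x560x3 uint8, red, green, blue); there is no depth.
- eyes.camera_model(name): a dict with "intrinsics" (3x3 intrinsics, pixels), "rvec" (rotation vector, rad) and "tvec" (3), from world to camera coordinates, as OpenCV has them; the wrist camera has in their place "mount" (4x4, takes a point from camera to tool coordinates, whose origin is the TCP and whose axes are the flange's). Camera axes: x right, y down, z forward; pixel columns grow to the right and rows downward; lengths in m; the calibration is good to about 2 mm. The wrist camera is an equidistant fisheye: a pixel r from the principal point sees the ray r / f radians off the axis. A picture is of the moment at which its call begins: read the wrist's pose just before it. camera_model takes no time and is no camera call.
- ticket.close_job(): hands the job in; it is judged then, once.
Trained networks look in the newest picture that a camera, given by its name, has taken for a name from the list of things; names that differ only in an ending like _2 or _b are one class to them, and where a whole thing is asked for, a point or a joint stands for the part that bears it (a point fixed in the world has none). Each returns a list of dicts, best first, with "confidence" (0 to 1); they miss things now and then, are a little off and sometimes report something else, mostly with a low value. They report only what shows in the picture. A call takes as long as a camera call. They do not tell look-alikes from the thing itself.
- eyes.cut_out(label, camera): "mask" (420x560 bool, what is visible of it).
- eyes.landmark_of(label, camera): "point" ([x, y, z] in m, in the coordinates of the camera as it stood for that picture, good to about 4 mm: a listed point, or the origin of a listed thing).
The state is a dict: "time": time; "joint_pos": joint angles; "joint_velocities": joint speeds; "joint_efforts": joint torques, N m; "tool_pos": TCP position; "tcp_rot": TCP orientation; "force": force on the tool from outside, world axes, zero at the start; "ft_torque": the same for the moment, N m; "width": opening from 0.0 (shut) to 1.0 (fully open); "gripper_force": force on a finger pad.
Only numpy, scipy, OpenCV 4.12 (cv2) and the standard library are available. Lean on these libraries where they do the work, as an engineer would, in place of code of your own. Each camera call takes 0.05 s, during which the arm holds its last target. There are 200 camera calls.

### The job

One of the three ring nests of the lever press is empty: stand one of the spare jars from the chopping board upright in it and let go, leaving the other spare, the jars already in the press and everything else where they are. Then pull the lever right down to its stop, hold it there for a moment so that all three stoppers are pushed home together, and let it come all the way back up.

Things in the scene. Friction and masses are not known exactly. Their poses are not given: they have to be found in the camera images.
- press: fixed bench-top lever press: grey base plate 360 wide (y), x from -65 to +85, 25 high; two steel columns (diameter 22) at x=+55, y=+-150; grey crosshead 350 wide, x from -10 to +75, 235 to 280 above the counter. Origin: on the counter below the middle nest position; x points away from the robot within 10 degrees (open front at -x), y along the nests towards the lever
- bar (a point): middle of the underside of the press's steel bar, 250 long (y) x 26 (x) x 18 high, straight above the nests, 195 above the counter at rest. A hand pointing straight down does not fit over a nest; leaning back 30 to 45 degrees to the open front it does. The lever lowers the bar in proportion, to 85 at its stop; only there it has pushed home the stoppers of all jars in the nests
- lever (a joint): the press's lever, rad: 0 at rest (pointing up towards the robot, 0.45 rad above level), grows as its handle goes down, 1.2 at its stop (0.75 rad below level). Sprung: it rises to 0 by itself when let go. Pushing the handle takes about 3 N at first and 6 to 12 N near the stop
- lever_grip (a point): middle of the lever's handle, a level black round bar (diameter 20, 95 long, along the press's y) at the end of the lever's steel arm, which is 160 long and lies at the handle's inner (press) end, 45 from this point. At rest 325 above the counter, at the stop 146; free from above and in front
- lever_pivot (a point): the point of the lever's hinge axis level with the middle of the handle, 255 above the counter, at x=+12.5, y=243 of the press; fixed. The handle's middle circles about it, radius 160, in the plane of the press's x and z, on the robot's side of it
- board: wooden chopping board with the two spare jars on it, fixed, 150 (x) x 200 (y) x 18 high; origin at the centre of its underside
- jar_1: closed white ceramic jar, upright cylinder, diameter 42, height 55, about 80 to 180 g; a pale wooden stopper of diameter 33 in its top sticks up 15, and 5 when pressed home. Origin: centre of the jar's underside, z along its axis. The four jars are alike: two stand in nests of the press, two are spares on the chopping board; read from the poses which is where
- jar_2: jar like jar_1
- jar_3: jar like jar_1
- jar_4: jar like jar_1
- nest_1: one of three like low steel rings (outer diameter 64, inner 49, height 8) on the press's base plate, 92 apart in a row along the press's y, straight below its bar; two hold a jar, one is empty. Numbering is not the order in the row. Origin: ring's centre at the level of the base plate's top, where a jar's underside stands when seated (25 above the counter)
- nest_2: ring like nest_1
- nest_3: ring like nest_1
- stopper_1 (a joint): wooden stopper of jar_1: how far it has been pushed down into the jar, m; starts between 0 and 0.0015 (sticking up 15 to 13.5 mm), 0.010 is home. Held by friction, about 2.5 N moves it, it stays where it is left
- stopper_2 (a joint): wooden stopper of jar_2: how far it has been pushed down into the jar, m; starts between 0 and 0.0015 (sticking up 15 to 13.5 mm), 0.010 is home. Held by friction, about 2.5 N moves it, it stays where it is left
- stopper_3 (a joint): wooden stopper of jar_3: how far it has been pushed down into the jar, m; starts between 0 and 0.0015 (sticking up 15 to 13.5 mm), 0.010 is home. Held by friction, about 2.5 N moves it, it stays where it is left
- stopper_4 (a joint): wooden stopper of jar_4: how far it has been pushed down into the jar, m; starts between 0 and 0.0015 (sticking up 15 to 13.5 mm), 0.010 is home. Held by friction, about 2.5 N moves it, it stays where it is left
- mortar: bystander: loose white bowl-shaped mortar, rim diameter 110, 65 high; origin at its underside's centre
- tin: bystander: loose low steel tin, diameter 72, 60 high; origin at its underside's centre
- dish: bystander: loose little blue dish, rim diameter 80, 30 high; origin at its underside's centre
Not all that is in view belongs to the job. Leave any purple look-alike of the jar_4 alone.

How it is judged:
On the way, in this order (a step that is already met when the one before it is completed fails the run):
1. a spare jar stands in the empty nest and is let go ((((horizontal distance between jar_3 and nest_3 below 0.006 m and z of jar_3 in the frame of nest_3 between -0.004 and 0.004 m and angle between jar_3's own z axis and vertical below 0.1 rad) and contact force between the fingers and jar_3 below 0.2 N) or ((horizontal distance between jar_4 and nest_3 below 0.006 m and z of jar_4 in the frame of nest_3 between -0.004 and 0.004 m and angle between jar_4's own z axis and vertical below 0.1 rad) and contact force between the fingers and jar_4 below 0.2 N))), for 0.2 s.
2. the lever is held at its stop (value of joint lever above 1.165 rad), for 0.2 s.
3. the lever has come back up (value of joint lever below 0.06 rad), for 0.2 s.
At the end, for the whole second after the job is handed in: each nest holds an upright jar (6 mm sideways, 4 mm in height, 0.1 rad tilt) with stopper in at least 6 of 10 mm; lever back up (under 0.06 rad); the unused spare upright within 20 mm of its start, stopper not pressed (under 3 mm); all at rest (value of joint lever below 0.06 rad and horizontal distance between jar_1 and nest_1 below 0.006 m and z of jar_1 in the frame of nest_1 between -0.004 and 0.004 m and angle between each of jar_1, jar_2's own z axis and vertical below 0.1 rad and horizontal distance between jar_2 and nest_2 below 0.006 m and z of jar_2 in the frame of nest_2 between -0.004 and 0.004 m and value of joint each of stopper_1, stopper_2 above 0.006 m and (((horizontal distance between jar_3 and nest_3 below 0.006 m and z of jar_3 in the frame of nest_3 between -0.004 and 0.004 m and angle between jar_3's own z axis and vertical below 0.1 rad) and value of joint stopper_3 above 0.006 m and (distance of jar_4 from where it was at the start of the episode below 0.02 m and angle between jar_4's own z axis and vertical below 0.1 rad and value of joint stopper_4 below 0.003 m)) or ((horizontal distance between jar_4 and nest_3 below 0.006 m and z of jar_4 in the frame of nest_3 between -0.004 and 0.004 m and angle between jar_4's own z axis and vertical below 0.1 rad) and value of joint stopper_4 above 0.006 m and (distance of jar_3 from where it was at the start of the episode below 0.02 m and angle between jar_3's own z axis and vertical below 0.1 rad and value of joint stopper_3 below 0.003 m))) and linear speed of each of jar_1, jar_2, jar_3, jar_4 below 0.02 m/s); the robot touches nothing.
It fails at once if a jar already in the press is moved from its nest (distance of any of jar_1, jar_2 from where it was at the start of the episode above 0.012 m).
It fails at once if both spare jars are moved (distance of each of jar_3, jar_4 from where it was at the start of the episode above 0.02 m).
It fails at once if the lever is pulled down while a nest is still empty (value of joint lever above 0.7 rad and not ((horizontal distance between jar_3 and nest_3 below 0.006 m and z of jar_3 in the frame of nest_3 between -0.004 and 0.004 m and angle between jar_3's own z axis and vertical below 0.1 rad) or (horizontal distance between jar_4 and nest_3 below 0.006 m and z of jar_4 in the frame of nest_3 between -0.004 and 0.004 m and angle between jar_4's own z axis and vertical below 0.1 rad))).
It fails at once if the mortar, tin or dish is moved or tipped (distance of any of mortar, tin, dish from where it was at the start of the episode above 0.03 m or angle between any of mortar, tin, dish's own z axis and vertical above 0.3 rad).
It also fails if it takes over 67 s, if anything falls off the work surface, if the arm or the gripper's body presses on something with over 40 N, if the wrist force passes 120 N, or if a joint passes its speed limit or range.

## Working session

There is one attempt and no reset: what is moved stays moved. The work goes in short steps, Python scripts to look and compute and a tool call to move; the robot and the scene stay as the last step left them, time stands still between calls to the robot, and variables do not carry over. Pictures are saved under pics/ and viewed, at most 12 in all, crops included, and the job is handed in when it is done.

Besides the shell and the picture viewer there is one more tool, called after "Call:" as name([rows], argument=value, ...), one row to a line, values as JSON. step_arm: Moves the arm, as the interface text tells. Scaled input: -1 to 1 covers 0.1 m each way for a shift and pi rad each way for a turn. Its arguments: {"type":"object","properties":{"steps":{"type":"array","items":{"type":"array","items":{"type":"number"}}},"fingers":{"type":"number"},"newtons":{"type":"number"}},"required":["steps"]}

```bash
mkdir -p pics; cat > h.py <<'E'
import numpy as np, cv2
from scipy.spatial.transform import Rotation as R
from cell import sense, eyes, ticket
def toW(p,cam):
    m=eyes.camera_model(cam); M=cv2.Rodrigues(np.array(m['rvec'],float))[0]
    return M.T@(np.array(p)-np.array(m['tvec']).ravel())
def proj(P,cam):
    m=eyes.camera_model(cam)
    return cv2.projectPoints(np.array(P,float).reshape(-1,3),np.array(m['rvec'],float),np.array(m['tvec'],float).reshape(3,1),np.array(m['intrinsics'],float),None)[0].reshape(-1,2)
def ray(uv,cam,z):
    m=eyes.camera_model(cam); M=cv2.Rodrigues(np.array(m['rvec'],float))[0]
    d=M.T@np.linalg.inv(np.array(m['intrinsics']))@np.array([uv[0],uv[1],1.]); c=-M.T@np.array(m['tvec']).ravel()
    return c+d*(z-c[2])/d[2]
def pose():
    s=sense(); q=s['tcp_rot']; return np.array(s['tool_pos']),R.from_quat([q[1],q[2],q[3],q[0]])
def rel(p,Rt):
    p0,R0=pose(); return np.round(R0.inv().apply(np.array(p)-p0)/0.1,3),np.round((R0.inv()*Rt).as_rotvec()/np.pi,4)
E
python3 - <<'E'
from h import *
print(sense())
for c in('side','top'):
    im=eyes.capture(c); cv2.imwrite(f'pics/{c}0.png',im[:,:,::-1])
    for l in('press','bar','lever_grip','board','jar_1','nest_1','mortar','tin','dish'):
        for d in eyes.landmark_of(l,c): print(c,l,round(d['confidence'],2),toW(d['point'],c).round(4),proj(toW(d['point'],c),c).round(0))
E
```

```text
{'time': 0.0, 'joint_pos': array([ 1.12748508,  0.61590738, -0.0126367 ,  1.42490176,  0.0081029 ,
        1.10336486, -0.04043889]), 'joint_velocities': array([-0.0007776 ,  0.00039203,  0.00162866, -0.00140058, -0.00097368,
        0.00036998, -0.00069404]), 'joint_efforts': array([-8.85047939e-04, -4.58930862e+01,  2.08798628e-01, -1.65744531e+01,
       -6.10368792e-02,  2.04650557e-02,  2.34959916e-04]), 'tool_pos': array([ 0.26286438, -0.59365475,  0.23148779]), 'tcp_rot': array([-1.23542672e-03,  9.78356537e-01,  2.06922411e-01, -2.74925372e-04]), 'force': array([-0.1290207 , -0.17300559, -0.53005711]), 'ft_torque': array([-0.0341934 , -0.01153988, -0.01189492]), 'gripper_force': 0.0, 'width': 1.0005762089085415}
side press 0.59 [0.6352 0.0469 0.0011] [[302. 227.]]
side press 0.54 [0.497  0.2755 0.3227] [[245.  95.]]
side bar 0.79 [0.6404 0.048  0.1992] [[307. 177.]]
side lever_grip 0.92 [0.498  0.2751 0.3204] [[245.  96.]]
side jar_1 0.84 [ 0.4156 -0.3838  0.0049] [[238. 376.]]
side jar_1 0.72 [ 0.6482 -0.043   0.0257] [[312. 244.]]
side jar_1 0.65 [ 0.5753 -0.2922  0.019 ] [
[... 775 characters left out ...]
90.]]
top jar_1 0.62 [ 0.5661 -0.2888  0.0146] [[336. 212.]]
top jar_1 0.58 [ 0.4169 -0.378  -0.002 ] [[360. 252.]]
top jar_1 0.52 [0.6372 0.137  0.0233] [[220. 194.]]
top jar_1 0.45 [ 0.5349 -0.3923  0.0222] [[365. 220.]]
top jar_1 0.42 [ 0.4685 -0.5039  0.006 ] [[395. 238.]]
top nest_1 0.58 [ 0.6453 -0.043   0.0309] [[269. 191.]]
top nest_1 0.51 [0.6364 0.1397 0.024 ] [[219. 194.]]
top nest_1 0.5 [0.6386 0.0456 0.0243] [[245. 193.]]
top mortar 0.73 [ 0.4137 -0.0929 -0.0028] [[283. 254.]]
top tin 0.84 [ 0.6879 -0.2386  0.0018] [[321. 180.]]
top dish 0.74 [0.3992 0.0681 0.0013] [[239. 259.]]
top dish 0.37 [0.6371 0.0502 0.1907] [[239. 184.]]
top dish 0.19 [0.4933 0.2784 0.3253] [[153. 225.]]
```

View pictures.

```bash
python3 - <<'E'
import cv2
a=cv2.imread('pics/side0.png'); 
cv2.imwrite('pics/v1.png',cv2.resize(a,(784,588)))
b=cv2.imread('pics/top0.png')[130:300,130:430]; c=cv2.resize(b,None,fx=2.6,fy=2.6,interpolation=cv2.INTER_CUBIC); cv2.imwrite('pics/v2.png',c)
E
```

```text
(no output)
```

View pics/v1.png

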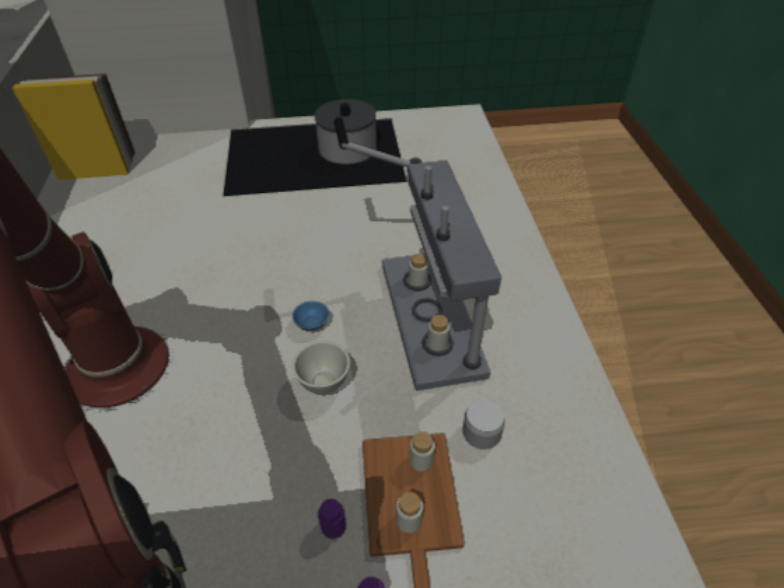

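View pics/v2.png

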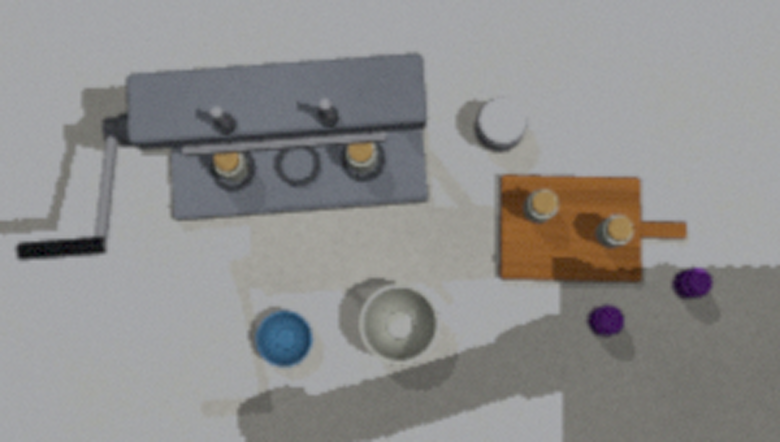

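Side picture: the white spares stand on the board at (301,325) and (292,366). The purple look-alikes are off the board at (237,371) and (265,418). The middle nest at (304,222) is empty. I choose the white jar on the board near (292,366), because it has room for the leaning hand. I'll check it in a wrist crop from above before reaching for it.

```bash
cat >> h.py <<'E'
def ori(psi,th=0.62):
    z=np.array([np.sin(th)*np.cos(psi),np.sin(th)*np.sin(psi),-np.cos(th)]); y=np.array([np.sin(psi),-np.cos(psi),0])
    return R.from_matrix(np.c_[np.cross(y,z),y,z])
def wristW(p,P=None):  # camera-frame point -> world; P = pose()
    m=np.array(eyes.camera_model('wrist')['mount']); p0,R0=P or pose()
    return p0+R0.apply(m[:3,:3]@np.array(p)+m[:3,3])
def tcp(g,Rt,back=0): return np.array(g)+Rt.apply([0,0,0.005-back])
E
python3 - <<'E'
from h import *
Rt=ori(-.3); print(rel(tcp([.5366,-.395,.053],Rt,.13),Rt))
E
```

```text
(array([ 2.759, -1.192,  0.779]), array([-0.0707,  0.1887,  0.2207]))
```

Call:
step_arm([
  [0.5,-0.22,0,0,0,0],
  [0.95,-0.42,0,0,0,0],
], fingers=0)

```text
time: 1.25
tool_pos: [0.3339, -0.5166, 0.2326]
tcp_rot: [-0.0, 0.978, 0.206, 0.0]
force: [0.7, 0.5, -0.6]
width: 0.998
gripper_force: 0.0
```

Call:
step_arm([
  [0.5,-0.22,0,0,0,0],
  [0.95,-0.42,0,0,0,0],
  [0.95,-0.42,0.5,-0.0707,0.1887,0.2207],
  [0.95,-0.42,0.5,-0.0707,0.1887,0.2207],
  [0.95,-0.42,0.5,-0.0707,0.1887,0.2207],
  [0.95,-0.42,0.5,-0.0707,0.1887,0.2207],
  [0.95,-0.42,0.5,-0.0707,0.1887,0.2207],
  [0.95,-0.42,0.5,-0.0707,0.1887,0.2207],
])

```text
time: 2.25
tool_pos: [0.3994, -0.441, 0.1815]
tcp_rot: [0.044, 0.942, -0.145, 0.301]
force: [-0.6, -0.9, -0.1]
width: 0.997
gripper_force: 0.0
```

```bash
python3 - <<'E'
from h import *
Rt=ori(-.3); print(rel(tcp([.5366,-.395,.053],Rt,.13),Rt),pose()[0])
print(eyes.camera_model('wrist'))
P=pose(); im=eyes.capture('wrist'); cv2.imwrite('pics/w1.png',cv2.resize(im[:,:,::-1],(784,588)))
for d in eyes.landmark_of('jar_1','wrist'): print(round(d['confidence'],2),wristW(d['point'],P).round(4))
E
```

```text
(array([ 0.206, -0.846,  0.479]), array([-0.0002,  0.0007, -0.0018])) [ 0.39936352 -0.44098048  0.1815181 ]
{'intrinsics': array([[325.1922621 ,   0.        , 279.75865996],
       [  0.        , 325.1922621 , 213.45319173],
       [  0.        ,   0.        ,   1.        ]]), 'mount': array([[ 1.55545149e-04, -9.62096622e-01, -2.72708757e-01,
         7.48940616e-02],
       [ 9.99999882e-01,  2.39622745e-05,  4.85833711e-04,
         5.18412305e-04],
       [-4.60884250e-04, -2.72708801e-01,  9.62096512e-01,
        -1.51538070e-01],
       [ 0.00000000e+00,  0.00000000e+00,  0.00000000e+00,
         1.00000000e+00]])}
0.94 [ 0.461  -0.5048 -0.0035]
0.9 [ 0.4116 -0.3837 -0.0012]
0.85 [ 0.5703 -0.2971  0.0186]
0.76 [ 0.5347 -0.3978  0.0143]
```

View pics/w1.png

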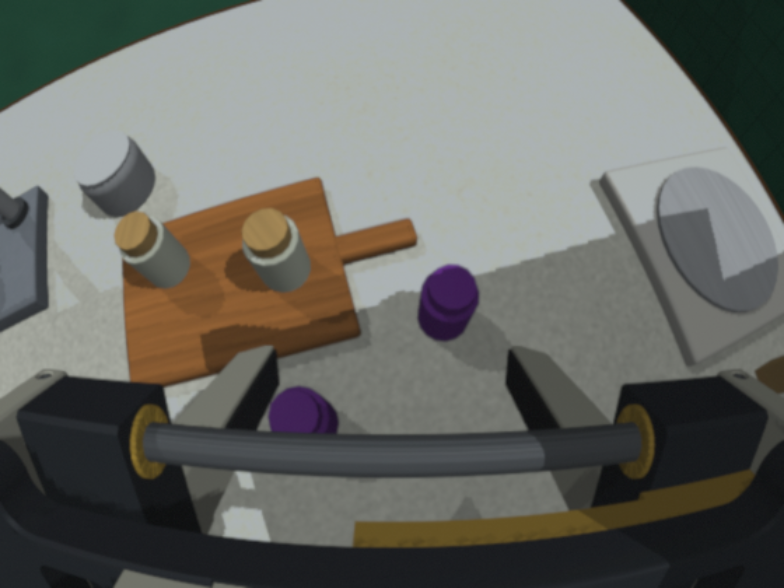

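White spare chosen: wrist view (275,250 of the enlarged image), on the board with a pale stopper. The purple ones at (448,300) and (303,415) are the look-alikes.

```bash
python3 - <<'E'
from h import *
Rt=ori(-.3,.73); print(rel(tcp([.536,-.396,.053],Rt,.11),Rt))
E
```

```text
(array([ 0.056, -0.831,  0.674]), array([0.0001, 0.0351, 0.0004]))
```

Call:
step_arm([
  [0.05,-0.42,0,0,0,0],
  [0.056,-0.831,0.2,0,0.035,0],
  [0.056,-0.831,0.674,0,0.035,0],
  [0.056,-0.831,0.674,0,0.035,0],
  [0.056,-0.831,0.674,0,0.035,0],
])

```text
time: 2.98
tool_pos: [0.4775, -0.4015, 0.1724]
tcp_rot: [0.027, 0.937, -0.131, 0.324]
force: [-1.3, 0.2, -0.1]
width: 0.997
gripper_force: 0.0
```

```bash
python3 - <<'E'
from h import *
P=pose(); im=eyes.capture('wrist'); cv2.imwrite('pics/w2.png',im[60:400,80:480,::-1])
for d in eyes.landmark_of('jar_1','wrist'): print(round(d['confidence'],2),wristW(d['point'],P).round(4))
for c in('side','top'):
  eyes.capture(c)
  for d in eyes.landmark_of('jar_1',c): print(c,round(d['confidence'],2),toW(d['point'],c).round(4))
Rt=ori(-.3,.73); print(P[0],rel(tcp([.536,-.396,.053],Rt),Rt))
E
```

```text
0.97 [ 0.4133 -0.3826  0.    ]
0.89 [ 0.5355 -0.3945  0.0181]
0.8 [ 0.6476 -0.0456  0.0246]
0.71 [ 0.4628 -0.5044 -0.0035]
0.67 [ 0.568  -0.2986  0.0184]
side 0.83 [ 0.5371 -0.3986  0.0213]
side 0.72 [ 0.5751 -0.292   0.0173]
side 0.55 [0.6343 0.1368 0.0254]
side 0.53 [ 0.4132 -0.3793  0.002 ]
side 0.52 [ 0.647  -0.0435  0.0306]
top 0.67 [ 0.57   -0.2912  0.0156]
top 0.67 [ 0.5352 -0.3974  0.0194]
top 0.58 [ 0.6465 -0.0429  0.0248]
top 0.52 [ 0.4657 -0.504   0.0028]
top 0.5 [ 4.141e-01 -3.797e-01 -1.000e-04]
top 0.41 [0.6374 0.1374 0.0247]
[ 0.47746536 -0.40151565  0.172395  ] (array([-0.286, -0.185,  1.353]), array([-0.0142,  0.0222,  0.    ]))
```

View pics/w2.png

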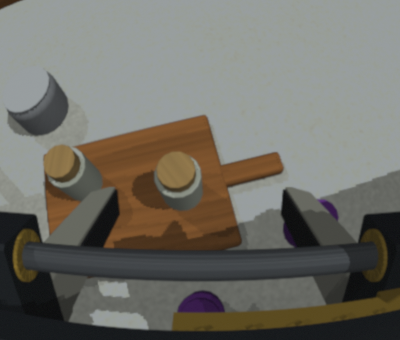

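The crop confirms the target at crop pixel (178,180): white ceramic, pale stopper, on the board beside the handle. I'll align with it, then advance.

Call:
step_arm([
  [-0.286,-0.185,0.2,-0.0142,0.0222,0],
  [-0.286,-0.185,0.3,-0.0142,0.0222,0],
  [-0.286,-0.185,0.5,-0.0142,0.0222,0],
  [-0.286,-0.185,0.75,-0.0142,0.0222,0],
  [-0.286,-0.185,0.75,-0.0142,0.0222,0],
])

```text
time: 3.9
tool_pos: [0.516, -0.4224, 0.1385]
tcp_rot: [0.022, 0.938, -0.132, 0.319]
force: [0.3, 0.6, -1.3]
width: 0.997
gripper_force: 0.0
```

```bash
python3 - <<'E'
from h import *
Rt=ori(-.3,.73); print(pose()[0],rel(tcp([.536,-.396,.053],Rt),Rt),sense()['joint_pos'])
P=pose(); eyes.capture('wrist')
for d in eyes.landmark_of('jar_1','wrist'): print(round(d['confidence'],2),wristW(d['point'],P).round(4))
E
```

```text
[ 0.51600741 -0.42239601  0.13846084] (array([-0.422, -0.268,  0.815]), array([-0.0175,  0.0256, -0.0001])) [ 1.17431124  0.68618315 -0.55834382  1.97555057 -1.36050944  0.01467216
  0.32890842]
0.88 [ 0.4637 -0.508  -0.0028]
0.78 [ 0.567  -0.2951  0.0206]
0.63 [ 0.5371 -0.3951  0.0138]
```

```bash
cat > fit.py <<'E'
from h import *
import itertools
s=sense(); q=s['tcp_rot']
D=[([1.12748508,.61590738,-.0126367,1.42490176,.0081029,1.10336486,-.04043889],[.26286438,-.59365475,.23148779],[-1.23542672e-03,9.78356537e-01,2.06922411e-01,-2.74925372e-04]),
 (s['joint_pos'],s['tool_pos'],q)]
def chain(j,sg):
    Rs=[R.identity()]
    for i in range(7): Rs.append(Rs[-1]*R.from_euler('zyzyzyz'[i],sg[i]*j[i]))
    return Rs
best=[]
for sg in itertools.product([1,-1],repeat=7):
    if sg[1]<0: continue
    T=[chain(j,sg)[-1].inv()*R.from_quat([*q[1:],q[0]]) for j,p,q in D]
    e=(T[0].inv()*T[1]).magnitude()
    A=[];b=[]
    for j,p,q in D:
        Rs=chain(j,sg); A.append(np.c_[[0,0,1],Rs[2].as_matrix()[:,2],Rs[4].as_matrix()[:,2],R.from_quat([*q[1:],q[0]]).as_matrix()[:,2]]); b+=list(p)
    x,*_=np.linalg.lstsq(np.vstack(A),b,rcond=None); r=np.abs(np.vstack(A)@x-b).max()
    best.append((e,r,sg,x,T[0].as_rotvec()))
for B in sorted(best,key=lambda b:b[0])[:4]: print(B)
E
python3 fit.py
```

```text
(5.121254185265494e-09, np.float64(0.01981902787299733), (-1, 1, -1, 1, -1, 1, -1), array([0.19925022, 0.57789846, 0.35504763, 0.28022516]), array([-2.60021579e-09,  3.45980889e-09,  1.57079633e+00]))
(0.5301870066931175, np.float64(0.09176502480522197), (-1, 1, 1, -1, 1, -1, 1), array([-0.85352296,  1.37996552,  0.33042131,  0.22694073]), array([-0.95830983, -0.95830982,  1.39681442]))
(0.7361778763433617, np.float64(0.3946866154432143), (1, 1, 1, 1, -1, 1, -1), array([ 1.6268579 , -0.6766702 ,  0.0935772 ,  0.94096084]), array([-0.00272084, -0.02210955, -2.47798258]))
(0.738922984230707, np.float64(0.01981902787299733), (-1, 1, -1, 1, -1, 1, 1), array([0.19925022, 0.57789846, 0.35504763, 0.28022516]), array([-2.76924529e-09,  3.39015583e-09,  1.65167411e+00]))
```

Call:
step_arm([
  [0.1,0.1,-0.5,0.03,-0.05,0],
  [0.2,0.1,-0.8,0.06,-0.1,0],
  [0.2,0.1,-0.8,0.1,-0.15,0],
])

```text
time: 4.38
tool_pos: [0.5026, -0.4239, 0.1803]
tcp_rot: [-0.078, 0.963, -0.101, 0.236]
force: [3.1, -0.8, 0.8]
width: 0.999
gripper_force: 0.0
```

```bash
cat > fit2.py <<'E'
from h import *
sg=[-1,1,-1,1,-1,1,-1]
s=sense()
D=[([1.12748508,.61590738,-.0126367,1.42490176,.0081029,1.10336486,-.04043889],[.26286438,-.59365475,.23148779]),
 ([1.17431124,.68618315,-.55834382,1.97555057,-1.36050944,.01467216,.32890842],[.51600741,-.42239601,.13846084]),(s['joint_pos'],s['tool_pos'])]
A=[];b=[]
for j,p in D:
    M=[np.eye(3)]
    for i in range(7): M.append(M[-1]@R.from_euler('zyzyzyz'[i],sg[i]*j[i]).as_matrix())
    A.append(np.c_[[0,0,1],M[3][:,2],M[3][:,0],M[4][:,0],M[4][:,2],M[6][:,0],M[7][:,2]]); b+=list(p)
A=np.vstack(A); x,_,rk,sv=np.linalg.lstsq(A,b,rcond=None); print(x.round(4),rk,sv.round(4),np.abs(A@x-b).max(),D[-1])
E
python3 fit2.py
```

```text
[ 0.1677  0.5585  0.0424 -0.0197  0.3303  0.0106  0.235 ] 7 [3.372  2.7548 1.2836 0.5318 0.2819 0.1732 0.0347] 0.019747428232426145 (array([ 0.761662  ,  0.61087723,  0.16376838,  1.74307428, -0.85729802,
        0.74335143, -0.25877267]), array([ 0.50262177, -0.42387624,  0.18032239]))
```

```bash
cat >> fit2.py <<'E'
def cols(j,names):
    M=[np.eye(3)]
    for i in range(7): M.append(M[-1]@R.from_euler('zyzyzyz'[i],sg[i]*j[i]).as_matrix())
    return np.c_[tuple(M[int(n[0])][:,'xyz'.index(n[1])] for n in names)]
import itertools
base=['0z','2z','4z','7z']; extra=['1x','1y','2x','3y','4x','4y','5y','5x','6x','6y','7x','7y']
res=[]
for k in (1,2):
  for e in itertools.combinations(extra,k):
    A=np.vstack([cols(j,base+list(e)) for j,p in D]); b=np.hstack([p for j,p in D])
    x=np.linalg.lstsq(A,b,rcond=None)[0]; res.append((np.abs(A@x-b).max(),e,x.round(4)))
for r in sorted(res,key=lambda r:r[0])[:12]: print(r)
E
python3 fit2.py
```

```text
[ 0.1677  0.5585  0.0424 -0.0197  0.3303  0.0106  0.235 ] 7 [3.372  2.7548 1.2836 0.5318 0.2819 0.1732 0.0347] 0.019747428232426145 (array([ 0.761662  ,  0.61087723,  0.16376838,  1.74307428, -0.85729802,
        0.74335143, -0.25877267]), array([ 0.50262177, -0.42387624,  0.18032239]))
(np.float64(0.00012415439372481796), ('1y', '3y'), array([ 0.2562,  0.5495,  0.3726,  0.3045, -0.0124, -0.0094]))
(np.float64(0.00012415439372481796), ('1y', '4y'), array([ 0.2562,  0.5495,  0.3726,  0.3045, -0.0124, -0.0094]))
(np.float64(0.0005544434761665107), ('1x', '1y'), array([ 0.1911,  0.632 ,  0.3741,  0.3056, -0.0493, -0.0217]))
(np.float64(0.0007722516767755261), ('1x', '3y'), array([ 0.3411,  0.4418,  0.3706,  0.303 ,  0.0645, -0.0217]))
(np.float64(0.0007722516767755261), ('1x', '4y'), array([ 0.3411,  0.4418,  0.3706,  0.303 ,  0.0645, -0.0217]))
(np.float64(0.00183922767654765), ('1y', '5x'), array([ 0.265 ,  0.5448,  0.372 ,  0.3137, -0.0214, -0.005 ]))
(np.float64(0.0018415503461986504), ('1y', '2x'), array([ 0.1741,  0.6153,  0.3756,  0.3036, -0.0213, -0.0498]))
(np.float64(0.0018484312420592175), ('1y', '6x'), array([ 0.2027,  0.5844,  0.3714,  0.2797, -0.0223,  0.018 ]))
(np.float64(0.0018488901414996928), ('1y', '4x'), array([ 0.2512,  0.5446,  0.3704,  0.3034, -0.0212, -0.0083]))
(np.float64(0.002108680879911229), ('1y', '7y'), array([ 0.2522,  0.5549,  0.3705,  0.3063, -0.0197, -0.0027]))
(np.float64(0.002177831218318771), ('3y', '6x'), array([ 0.3139,  0.5112,  0.3734,  0.3307, -0.0199, -0.0205]))
(np.float64(0.002177831218318771), ('4y', '6x'), array([ 0.3139,  0.5112,  0.3734,  0.3307, -0.0199, -0.0205]))
```

```bash
cat > ik.py <<'E'
from h import *
from scipy.optimize import least_squares
sg=np.array([-1,1,-1,1,-1,1,-1]); names=['0z','2z','4z','7z','1y','3y']; X=[.2562,.5495,.3726,.3045,-.0124,-.0094]
lo=np.array([-3.12,-.3,-1.34,.26,-1.36,.01,-2.84]); hi=np.array([3.12,2.06,1.32,2.42,4.5,1.98,2.84])
def fk(j):
    M=[np.eye(3)]
    for i in range(7): M.append(M[-1]@R.from_euler('zyzyzyz'[i],sg[i]*j[i]).as_matrix())
    p=sum(x*M[int(n[0])][:,'xyz'.index(n[1])] for n,x in zip(names,X))
    return p,R.from_matrix(M[7])*R.from_euler('z',np.pi/2)
def ik(p,Rt,j0,reg=1e-3,ref=None):
    ref=j0 if ref is None else ref
    def f(j):
        a,b=fk(j); return np.r_[(a-p)*3,(Rt.inv()*b).as_rotvec(),reg*(j-ref)]
    r=least_squares(f,np.clip(j0,lo+1e-4,hi-1e-4),bounds=(lo,hi)); return r.x,np.abs(r.fun[:6]).max()
E
cat > t.py <<'E'
from ik import *
rng=np.random.default_rng(0)
mid=np.array([0,.8,0,1.4,0,1,0.])
for name,g,psis in(('pick',[.536,-.396,.053],(-1.2,-.8,-.3,.063,.4)),('pick2',[.570,-.294,.053],(-.8,-.3,.063,.4)),('place',[.640,.047,.06],(-.25,-.1,.063,.2,.35))):
  for th in(.55,.65,.75):
   for psi in psis:
    Rt=ori(psi,th); S=[]
    for k in range(14):
        j0=lo+(hi-lo)*rng.random(7); j0[0]=-np.arctan2(g[1],g[0])+rng.normal()*.3
        j,e=ik(tcp(g,Rt),Rt,j0)
        if e<2e-3: S.append((np.minimum(j-lo,hi-j).min(),j.round(2)))
    S.sort(key=lambda s:-s[0])
    for br in(0,1):
        T=[s for s in S if (s[1][4]>1.57)==br]
        if T: print(name,th,psi,'flip' if br else 'norm',round(T[0][0],2),T[0][1])
E
python3 t.py
```

```text
pick 0.55 -1.2 norm 0.15 [0.24 0.8  0.31 1.94 1.46 0.16 2.51]
pick 0.55 -1.2 flip 0.33 [ 0.68  0.81 -0.38  1.93  1.61  0.62  2.51]
pick 0.55 -0.8 flip 0.34 [ 0.73  0.77 -0.28  2.01  2.07  0.35  2.48]
pick 0.55 -0.3 flip 0.13 [0.06 1.14 1.17 2.01 4.37 1.15 0.32]
pick 0.55 0.063 norm 0.2 [ 0.98  0.81 -0.31  1.89 -1.09  0.21  0.34]
pick 0.55 0.063 flip 0.0 [0.17 1.15 1.15 1.91 4.5  1.33 0.6 ]
pick 0.55 0.4 norm 0.43 [ 1.33  1.03 -0.91  1.74  0.56  0.44 -0.83]
pick 0.65 -1.2 flip 0.44 [ 0.7   0.84 -0.46  1.98  1.81  0.77  2.32]
pick 0.65 -0.8 flip 0.35 [ 0.91  0.85 -0.59  2.07  2.19  0.66  2.46]
pick 0.65 -0.3 flip 0.36 [0.58 0.79 0.2  2.06 4.   0.49 1.03]
pick 0.65 0.063 norm 0.02 [ 1.25  0.92 -0.7   1.93  1.3   0.03 -1.91]
pick 0.65 0.063 flip 0.0 [ 1.5   1.28 -1.34  1.92  1.65  0.65 -2.03]
pick 0.65 0.4 norm 0.32 [ 1.3   0.99 -0.76  1.77 -0.01  0.33 -0.27]
pick 0.65 0.4 flip 0.0 [0.25 1.28 1.26 1.8  4.5  1.7  0.85]
pick 0.75 -1.2 flip 0.4 [ 0.89  1.   -0.84  2.02  1.96  1.18  2.31]
pick 0.75 -0.8 flip 0.28 [ 0.65  0.81 -0.19  2.14  2.62  0.62  1.89]
pick 0.75 -0.3 flip 0.32 [ 1.16  0.
[... 1537 characters left out ...]

place 0.65 -0.25 flip 0.3 [-0.02  0.77 -0.33  2.12  2.16  0.6   2.18]
place 0.65 -0.1 flip 0.27 [-0.27  0.75  0.12  2.15  2.87  0.39  1.54]
place 0.65 0.063 flip 0.27 [ 0.24  0.81 -0.56  2.15  2.4   0.57  2.4 ]
place 0.65 0.2 flip 0.28 [ 0.33  0.83 -0.61  2.14  2.49  0.5   2.5 ]
place 0.65 0.35 flip 0.3 [ 0.31  0.8  -0.49  2.12  2.85  0.35  2.3 ]
place 0.75 -0.25 flip 0.25 [ 0.12  0.86 -0.59  2.17  2.22  0.9   2.19]
place 0.75 -0.1 flip 0.21 [-0.07  0.78 -0.2   2.21  2.62  0.66  1.86]
place 0.75 0.063 flip 0.21 [ 0.41  0.95 -0.84  2.21  2.42  0.86  2.51]
place 0.75 0.2 flip 0.22 [ 0.45  0.93 -0.8   2.2   2.55  0.72  2.54]
place 0.75 0.35 flip 0.24 [ 0.34  0.84 -0.51  2.18  3.03  0.52  2.16]
```

```bash
cat > t2.py <<'E'
from ik import *
rng=np.random.default_rng(1); jc=sense()['joint_pos']; out=[]
th=.7
for roll in(0,np.pi):
  Z=R.from_euler('z',roll)
  Rp=ori(-.3,th); g=[.536,-.396,.053]; Rq=ori(.063,th); h=[.640,.047,.06]
  for k in range(25):
    j0=lo+(hi-lo)*rng.random(7); j0[0]=.6; j0[4]=2+rng.random()*2
    a,e=ik(tcp(g,Rp,.12),Rp*Z,j0)
    if e>1e-3: continue
    # go to pick, then lift, then place, local tracking
    m=[];j=a;ok=1
    for G,Rt in [(tcp(g,Rp,.06),Rp),(tcp(g,Rp),Rp)]+[(tcp(np.array(g)*(1-u)+np.array(h)*u+[0,0,.12],ori(-.3+.363*u,th)),ori(-.3+.363*u,th)) for u in np.linspace(0,1,7)]+[(tcp(h,Rq),Rq)]:
        j,e=ik(G,Rt*Z,j); ok&=e<2e-3; m.append(np.minimum(j-lo,hi-j).min())
    if ok: out.append((min(m),np.abs(a-jc).max(),roll,a,j))
out.sort(key=lambda o:-o[0]+.1*o[1])
for o in out[:5]:
    print(o[0].round(2),o[1].round(2),o[2],o[3].round(2),o[4].round(2))
    print(' path',[list(fk(jc+(o[3]-jc)*u)[0].round(2)) for u in np.linspace(0,1,6)])
E
python3 t2.py
```

```text
0.19 3.05 3.141592653589793 [ 1.46  0.79 -1.04  2.21  2.19  0.41 -0.03] [ 0.5   1.02 -1.01  2.17  2.25  0.91 -0.4 ]
 path [[np.float64(0.5), np.float64(-0.42), np.float64(0.18)], [np.float64(0.4), np.float64(-0.39), np.float64(0.1)], [np.float64(0.33), np.float64(-0.4), np.float64(0.07)], [np.float64(0.34), np.float64(-0.43), np.float64(0.06)], [np.float64(0.4), np.float64(-0.42), np.float64(0.08)], [np.float64(0.47), np.float64(-0.37), np.float64(0.14)]]
0.1 3.3 3.141592653589793 [ 1.38  0.71 -0.88  2.21  2.44  0.31 -0.31] [ 0.4   0.92 -0.82  2.18  2.34  0.78 -0.58]
 path [[np.float64(0.5), np.float64(-0.42), np.float64(0.18)], [np.float64(0.39), np.float64(-0.41), np.float64(0.11)], [np.float64(0.33), np.float64(-0.44), np.float64(0.08)], [np.float64(0.34), np.float64(-0.47), np.float64(0.08)], [np.float64(0.4), np.float64(-0.45), np.float64(0.1)], [np.float64(0.47), np.float64(-0.37), np.float64(0.14)]]
0.1 3.3 3.141592653589793 [ 1.37  0.71 -0.87  2.21  2.45  0.31 -0.31] [ 0.4   0.92 -0.82  2.18  2.34  0.78 -0.58]
 path [[np.float64(0.5), np.float64(-0.42), np.float64(0.18)], [np
[... 502 characters left out ...]
at64(0.11)], [np.float64(0.32), np.float64(-0.44), np.float64(0.08)], [np.float64(0.34), np.float64(-0.47), np.float64(0.08)], [np.float64(0.4), np.float64(-0.45), np.float64(0.1)], [np.float64(0.47), np.float64(-0.37), np.float64(0.14)]]
0.1 3.36 3.141592653589793 [ 1.36  0.7  -0.84  2.21  2.51  0.3  -0.38] [ 0.37  0.9  -0.78  2.18  2.36  0.75 -0.62]
 path [[np.float64(0.5), np.float64(-0.42), np.float64(0.18)], [np.float64(0.38), np.float64(-0.41), np.float64(0.11)], [np.float64(0.32), np.float64(-0.45), np.float64(0.08)], [np.float64(0.34), np.float64(-0.47), np.float64(0.08)], [np.float64(0.41), np.float64(-0.45), np.float64(0.1)], [np.float64(0.47), np.float64(-0.37), np.float64(0.14)]]
```

```bash
cat > t3.py <<'E'
from ik import *
jc=sense()['joint_pos']; a=np.array([1.46,.79,-1.04,2.21,2.19,.41,-.03])
print(fk(jc)[0]-pose()[0])
Rp=ori(-.3,.7)*R.from_euler('z',np.pi); P1=np.array([.47,-.38,.28]); P0=pose()[0]
b,e=ik(P1,Rp,a); print(b.round(2),e)
p0,R0=pose(); j=jc; N=16
for k in range(1,N+1):
    u=k/N; Rk=fk(jc+(b-jc)*u)[1] if k<N else Rp; p=P0+(P1-P0)*min(1,2*u)
    j,e=ik(p,Rk,j); 
    if k==N//2+1: p0,R0=pl,Rl
    pl,Rl=p,Rk
    print(k,(R0.inv().apply(p-p0)/.1).round(2),((R0.inv()*Rk).as_rotvec()/np.pi).round(3),j.round(2),round(e,4))
E
python3 t3.py
```

```text
[-6.94400856e-05 -1.48511798e-04  2.35754241e-05]
[ 1.66  0.64 -1.34  2.04  1.23  0.44  0.85] 5.004634469018228e-06
1 [ 0.01 -0.07 -0.12] [ 0.007 -0.02  -0.052] [ 0.74  0.6   0.18  1.69 -0.74  0.82 -0.22] 0.0
2 [ 0.01 -0.14 -0.25] [ 0.015 -0.037 -0.106] [ 0.73  0.59  0.18  1.65 -0.65  0.89 -0.14] 0.0
3 [ 0.02 -0.21 -0.37] [ 0.022 -0.051 -0.162] [ 0.73  0.58  0.16  1.62 -0.57  0.94 -0.05] 0.0
4 [ 0.03 -0.28 -0.49] [ 0.029 -0.061 -0.221] [ 0.73  0.56  0.14  1.6  -0.49  0.98  0.06] 0.0
5 [ 0.03 -0.36 -0.61] [ 0.034 -0.069 -0.281] [ 0.73  0.54  0.11  1.58 -0.43  1.    0.19] 0.0
6 [ 0.04 -0.43 -0.74] [ 0.038 -0.074 -0.342] [ 0.73  0.52  0.08  1.58 -0.37  1.01  0.32] 0.0
7 [ 0.05 -0.5  -0.86] [ 0.039 -0.077 -0.405] [ 0.74  0.49  0.04  1.59 -0.32  1.    0.46] 0.0
8 [ 0.05 -0.57 -0.98] [ 0.038 -0.078 -0.468] [ 0.76  0.45  0.    1.61 -0.28  0.98  0.61] 0.0
9 [0. 0. 0.] [-0.007 -0.01  -0.063] [ 0.78  0.43 -0.04  1.64 -0.25  0.92  0.78] 0.0
10 [0. 0. 0.] [-0.017 -0.022 -0.127] [ 0.81  0.41 -0.09  1.68 -0.22  0.85  0.95] 0.0
11 [0. 0. 0.] [-0.027 -0.036 -0.19 ] [ 0.85  0.39 -0.15  1.73 -0.2   0.76  1.13] 0.0
12 [0. 0. 0.] [-0.039 -0.054 -0.254] [ 0.9   0.37 -0.22  1.79 -0.18  0.66  1.32] 0.0
13 [0. 0. 0.] [-0.052 -0.075 -0.317] [ 0.98  0.36 -0.31  1.85 -0.18  0.55  1.52] 0.0
14 [0. 0. 0.] [-0.064 -0.099 -0.379] [ 1.08  0.35 -0.42  1.91 -0.17  0.43  1.73] 0.0
15 [0. 0. 0.] [-0.076 -0.128 -0.441] [ 1.21  0.36 -0.58  1.98 -0.15  0.29  1.92] 0.0
16 [0. 0. 0.] [-0.086 -0.161 -0.502] [ 1.35  0.39 -0.75  2.04 -0.08  0.16  2.08] 0.0
```

```bash
cat > t4.py <<'E'
from ik import *
jc=sense()['joint_pos']
W=[jc,[.75,.45,0,1.6,.2,.9,-.2],[.8,.5,-.2,1.8,1.2,.8,-.1],[1.,.55,-.4,2.0,2.2,.6,-.05]]
Rp=ori(-.3,.7)*R.from_euler('z',np.pi); g=[.536,-.396,.053]
poses=[]
for a,b in zip(W,W[1:]):
    a=np.array(a);b=np.array(b); n=int(np.ceil(np.abs(b-a).max()/.17)); poses+=[fk(a+(b-a)*k/n) for k in range(1,n+1)]
pa,Ra=poses[-1]; pb=tcp(g,ori(-.3,.7),.12); rv=(Ra.inv()*Rp).as_rotvec(); n=int(np.ceil(np.linalg.norm(rv)/.18))
poses+=[(pa+(pb-pa)*k/n,Ra*R.from_rotvec(rv*k/n)) for k in range(1,n+1)]
p0,R0=pose(); j=jc
for k,(p,Rk) in enumerate(poses):
    j,e=ik(p,Rk,j)
    if k and k%9==0: p0,R0=pl,Rl; print('--')
    pl,Rl=p,Rk
    print(k,list((R0.inv().apply(p-p0)/.1).round(2)),list(((R0.inv()*Rk).as_rotvec()/np.pi).round(3)),p.round(2),j.round(2),round(e,4))
E
python3 t4.py | sed 's/np.float64(//g; s/)//g'
```

```text
0 [-0.07, -0.06, -0.12] [-0.003, -0.022, -0.049] [ 0.49 -0.42  0.19] [ 0.73  0.59  0.19  1.72 -0.74  0.78 -0.22] 0.0
1 [-0.15, -0.06, -0.27] [-0.008, -0.045, -0.096] [ 0.48 -0.42  0.2 ] [ 0.7   0.57  0.22  1.7  -0.63  0.81 -0.18] 0.0
2 [-0.21, -0.02, -0.43] [-0.016, -0.069, -0.142] [ 0.46 -0.42  0.21] [ 0.66  0.55  0.25  1.69 -0.51  0.84 -0.14] 0.0
3 [-0.25, 0.06, -0.63] [-0.026, -0.094, -0.187] [ 0.45 -0.43  0.22] [ 0.62  0.53  0.28  1.67 -0.39  0.86 -0.1 ] 0.0
4 [-0.26, 0.17, -0.85] [-0.04, -0.12, -0.23] [ 0.44 -0.44  0.24] [ 0.59  0.51  0.31  1.65 -0.28  0.87 -0.06] 0.0
5 [-0.24, 0.32, -1.1] [-0.056, -0.147, -0.272] [ 0.42 -0.46  0.26] [ 0.55  0.49  0.34  1.63 -0.16  0.88 -0.02] 0.0
6 [-0.18, 0.48, -1.39] [-0.074, -0.175, -0.311] [ 0.41 -0.48  0.28] [ 0.51  0.47  0.38  1.61 -0.04  0.88  0.01] 0.0
7 [-0.35, 0.67, -1.41] [-0.08, -0.213, -0.354] [ 0.39 -0.49  0.28] [0.47 0.48 0.41 1.64 0.09 0.83 0.06] 0.0
8 [-0.45, 0.85, -1.45] [-0.085, -0.249, -0.4] [ 0.38 -0.51  0.27] [0.44 0.49 0.43 1.68 0.21 0.78 0.12] 0.0
--
9 [-0.15, 0.01, 0.08] [-0.004, -0.03, -0.051] [ 0.37 -0.53  0.27] [0.41
[... 800 characters left out ...]
.39] 0.0
17 [-0.14, 0.93, 0.26] [-0.1, -0.202, -0.451] [ 0.45 -0.58  0.27] [ 0.54  0.53  0.25  1.98  2.28  0.37 -0.45] 0.0
--
18 [-0.04, 0.21, -0.01] [-0.021, -0.021, -0.046] [ 0.47 -0.56  0.26] [ 0.64  0.52  0.13  2.01  2.49  0.41 -0.47] 0.0
19 [0.25, 0.64, -0.22] [-0.072, -0.014, -0.033] [ 0.47 -0.52  0.23] [ 0.77  0.5  -0.05  2.07  2.6   0.34 -0.57] 0.0
20 [0.54, 1.08, -0.42] [-0.123, -0.007, -0.02] [ 0.47 -0.47  0.2 ] [ 0.94  0.51 -0.26  2.12  2.71  0.3  -0.67] 0.0
21 [0.82, 1.51, -0.62] [-0.174, 0.0, -0.006] [ 0.47 -0.42  0.17] [ 1.11  0.56 -0.48  2.17  2.81  0.27 -0.74] 0.0
22 [1.11, 1.95, -0.83] [-0.224, 0.008, 0.008] [ 0.47 -0.37  0.14] [ 1.26  0.64 -0.68  2.21  2.88  0.25 -0.78] 0.0
```

Call:
step_arm([
  [-0.07,-0.06,-0.12,-0.003,-0.022,-0.049],
  [-0.15,-0.06,-0.27,-0.008,-0.045,-0.096],
  [-0.21,-0.02,-0.43,-0.016,-0.069,-0.142],
  [-0.25,0.06,-0.63,-0.026,-0.094,-0.187],
  [-0.26,0.17,-0.85,-0.04,-0.12,-0.23],
  [-0.26,0.17,-0.85,-0.04,-0.12,-0.23],
])

```text
time: 5.12
tool_pos: [0.4388, -0.4445, 0.2418]
tcp_rot: [0.057, 0.966, 0.244, 0.065]
force: [0.6, -0.0, 0.5]
width: 1.001
gripper_force: 0.0
```

```bash
sed -i 's/k%9==0/k%6==0/' t4.py; python3 t4.py | sed 's/np.float64(//g; s/)//g'; python3 -c "
from h import *
print(sense()['joint_pos'].round(2))"
```

```text
0 [-0.12, 0.03, -0.11] [-0.003, -0.02, -0.028] [ 0.43 -0.45  0.25] [ 0.56  0.5   0.33  1.64 -0.2   0.88 -0.04] 0.0
1 [-0.24, 0.12, -0.25] [-0.011, -0.04, -0.055] [ 0.42 -0.46  0.27] [ 0.54  0.48  0.35  1.62 -0.12  0.89 -0.01] 0.0
2 [-0.35, 0.25, -0.43] [-0.024, -0.062, -0.08] [ 0.41 -0.48  0.28] [ 0.51  0.47  0.38  1.61 -0.04  0.88  0.01] 0.0
3 [-0.59, 0.29, -0.36] [-0.025, -0.097, -0.126] [ 0.39 -0.49  0.28] [0.47 0.48 0.4  1.64 0.09 0.83 0.06] 0.0
4 [-0.79, 0.35, -0.32] [-0.026, -0.13, -0.174] [ 0.38 -0.51  0.27] [0.44 0.49 0.43 1.68 0.21 0.78 0.12] 0.0
5 [-0.93, 0.45, -0.3] [-0.028, -0.161, -0.224] [ 0.37 -0.53  0.27] [0.41 0.5  0.46 1.71 0.33 0.71 0.16] 0.0
--
6 [-0.12, 0.04, 0.06] [-0.006, -0.029, -0.052] [ 0.37 -0.54  0.27] [0.37 0.52 0.5  1.75 0.46 0.64 0.21] 0.0
7 [-0.21, 0.14, 0.1] [-0.014, -0.056, -0.104] [ 0.38 -0.55  0.27] [0.33 0.53 0.54 1.78 0.59 0.56 0.24] 0.0
8 [-0.25, 0.28, 0.1] [-0.024, -0.082, -0.158] [ 0.39 -0.56  0.27] [0.28 0.55 0.6  1.82 0.73 0.46 0.26] 0.0
9 [-0.35, 0.4, 0.15] [-0.036, -0.105, -0.204] [ 0.4  -0.58  0.28] [0.24 0.58 0.67 1.85 0.86 0.34 0.27] 0.
[... 384 characters left out ...]
 -0.093] [ 0.45 -0.58  0.27] [ 0.54  0.53  0.25  1.98  2.28  0.37 -0.45] 0.0
14 [-0.03, 0.54, -0.02] [-0.058, -0.062, -0.139] [ 0.47 -0.56  0.26] [ 0.64  0.52  0.13  2.01  2.49  0.41 -0.47] 0.0
15 [0.39, 0.85, -0.22] [-0.109, -0.047, -0.13] [ 0.47 -0.52  0.23] [ 0.77  0.5  -0.05  2.07  2.6   0.34 -0.57] 0.0
16 [0.81, 1.15, -0.42] [-0.159, -0.031, -0.119] [ 0.47 -0.47  0.2 ] [ 0.94  0.51 -0.26  2.12  2.71  0.3  -0.67] 0.0
17 [1.23, 1.46, -0.62] [-0.209, -0.015, -0.108] [ 0.47 -0.42  0.17] [ 1.11  0.56 -0.49  2.17  2.81  0.27 -0.74] 0.0
--
18 [0.28, 0.48, 0.05] [-0.051, 0.003, 0.015] [ 0.47 -0.37  0.14] [ 1.26  0.64 -0.68  2.21  2.88  0.25 -0.78] 0.0
[ 0.59  0.51  0.31  1.65 -0.28  0.86 -0.06]
```

Call:
step_arm([
  [-0.12,0.03,-0.11,-0.003,-0.02,-0.028],
  [-0.24,0.12,-0.25,-0.011,-0.04,-0.055],
  [-0.35,0.25,-0.43,-0.024,-0.062,-0.08],
  [-0.59,0.29,-0.36,-0.025,-0.097,-0.126],
  [-0.79,0.35,-0.32,-0.026,-0.13,-0.174],
  [-0.93,0.45,-0.3,-0.028,-0.161,-0.224],
])

```text
time: 5.88
tool_pos: [0.372, -0.5262, 0.2654]
tcp_rot: [0.172, 0.805, 0.535, -0.188]
force: [0.3, -1.2, 0.2]
width: 1.0
gripper_force: 0.0
```

Call:
step_arm([
  [-0.12,0.04,0.06,-0.006,-0.029,-0.052],
  [-0.21,0.14,0.1,-0.014,-0.056,-0.104],
  [-0.25,0.28,0.1,-0.024,-0.082,-0.158],
  [-0.35,0.4,0.15,-0.036,-0.105,-0.204],
  [-0.38,0.53,0.18,-0.049,-0.126,-0.251],
  [-0.35,0.66,0.2,-0.064,-0.145,-0.299],
  [-0.35,0.66,0.2,-0.064,-0.145,-0.299],
  [-0.35,0.66,0.2,-0.064,-0.145,-0.299],
])

```text
time: 6.88
tool_pos: [0.4192, -0.5873, 0.2691]
tcp_rot: [0.257, 0.398, 0.802, -0.363]
force: [-0.2, 0.1, -1.5]
width: 0.999
gripper_force: 0.0
```

```bash
python3 -c "
from h import *
print(sense()['joint_pos'].round(2), sense()['time'])"; sed -i 's/^W=.*/W=[jc,[1.,.55,-.4,2.0,2.2,.6,-.05]]/; s/,.12); rv/,.11); rv/; s/-.3,.7)/-.3,.7)/' t4.py;  python3 t4.py | sed 's/np.float64(//g; s/)//g'
```

```text
[ 0.21  0.63  0.77  1.93  1.75  0.13 -0.35] 6.875
0 [0.21, 0.08, 0.16] [-0.007, 0.008, -0.026] [ 0.42 -0.59  0.24] [ 0.28  0.63  0.66  1.94  1.87  0.16 -0.37] 0.0
1 [0.35, 0.18, 0.27] [-0.017, 0.011, -0.051] [ 0.42 -0.58  0.22] [ 0.36  0.63  0.56  1.95  1.98  0.19 -0.39] 0.0
2 [0.41, 0.28, 0.31] [-0.027, 0.007, -0.073] [ 0.42 -0.58  0.21] [ 0.42  0.62  0.46  1.96  2.09  0.23 -0.41] 0.0
3 [0.4, 0.37, 0.3] [-0.038, -0.002, -0.093] [ 0.43 -0.58  0.21] [ 0.48  0.61  0.37  1.97  2.2   0.27 -0.43] 0.0
4 [0.31, 0.45, 0.24] [-0.047, -0.018, -0.111] [ 0.44 -0.57  0.22] [ 0.54  0.59  0.29  1.99  2.31  0.31 -0.45] 0.0
5 [0.15, 0.51, 0.12] [-0.054, -0.039, -0.126] [ 0.45 -0.57  0.23] [ 0.58  0.56  0.21  2.    2.41  0.35 -0.47] 0.0
--
6 [-0.25, -0.04, -0.15] [0.0, -0.025, -0.015] [ 0.47 -0.56  0.26] [ 0.62  0.53  0.15  2.01  2.51  0.4  -0.49] 0.0
7 [-0.0, 0.44, -0.3] [-0.051, -0.021, -0.002] [ 0.47 -0.52  0.23] [ 0.76  0.51 -0.03  2.07  2.62  0.34 -0.59] 0.0
8 [0.24, 0.93, -0.45] [-0.103, -0.017, 0.011] [ 0.47 -0.47  0.2 ] [ 0.93  0.52 -0.25  2.12  2.73  0.3  -0.69] 0.0
9 [0.48, 1.42, -0.6] [-0.154, -0.013, 0.024] [ 0.47 -0.42  0.16] [ 1.1   0.57 -0.47  2.17  2.83  0.28 -0.76] 0.0
10 [0.73, 1.91, -0.76] [-0.205, -0.008, 0.037] [ 0.47 -0.38  0.13] [ 1.24  0.66 -0.66  2.21  2.91  0.26 -0.81] 0.0
```

```bash
sed -i 's/^W=.*/W=[jc,jc]/; s/^pa,Ra=poses\[-1\]/pa,Ra=pose()/; s/k%6==0/k%3==0/' t4.py;  python3 t4.py | sed 's/np.float64(//g; s/)//g'
```

```text
0 [0.32, 0.37, -0.16] [-0.052, -0.0, -0.019] [ 0.43 -0.55  0.24] [ 0.45  0.51  0.37  2.02  2.1   0.24 -0.55] 0.0
1 [0.65, 0.73, -0.31] [-0.104, -0.001, -0.039] [ 0.44 -0.5   0.21] [ 0.69  0.48  0.05  2.09  2.37  0.27 -0.68] 0.0
2 [0.97, 1.1, -0.47] [-0.156, -0.001, -0.058] [ 0.45 -0.46  0.19] [ 0.92  0.5  -0.25  2.14  2.59  0.28 -0.77] 0.0
--
3 [0.25, 0.45, 0.05] [-0.052, -0.0, -0.019] [ 0.46 -0.42  0.16] [ 1.11  0.57 -0.49  2.18  2.76  0.28 -0.8 ] 0.0
4 [0.5, 0.89, 0.09] [-0.104, -0.001, -0.039] [ 0.47 -0.38  0.13] [ 1.24  0.66 -0.67  2.21  2.89  0.26 -0.79] 0.0
```

Call:
step_arm([
  [0.32,0.37,-0.16,-0.052,0,-0.019],
  [0.65,0.73,-0.31,-0.104,0,-0.039],
  [0.88,1.0,-0.43,-0.142,0,-0.053],
  [0.88,1.0,-0.43,-0.142,0,-0.053],
])

```text
time: 7.38
tool_pos: [0.4472, -0.4692, 0.1959]
tcp_rot: [0.309, 0.263, 0.893, -0.193]
force: [0.6, -1.2, -0.1]
width: 0.997
gripper_force: 0.0
```

```bash
python3 t4.py | sed 's/np.float64(//g; s/)//g'
```

```text
0 [0.19, 0.33, 0.03] [-0.038, -0.001, -0.015] [ 0.46 -0.44  0.18] [ 1.01  0.53 -0.36  2.17  2.71  0.27 -0.83] 0.0
1 [0.38, 0.66, 0.06] [-0.077, -0.001, -0.03] [ 0.46 -0.41  0.15] [ 1.14  0.58 -0.52  2.19  2.83  0.27 -0.84] 0.0
2 [0.57, 0.99, 0.1] [-0.115, -0.002, -0.044] [ 0.47 -0.38  0.13] [ 1.23  0.66 -0.65  2.21  2.92  0.26 -0.83] 0.0
```

Call:
step_arm([
  [0.19,0.33,0.03,-0.038,0,-0.015],
  [0.38,0.66,0.06,-0.077,0,-0.03],
  [0.57,0.99,0.1,-0.115,-0.002,-0.044],
  [0.57,0.99,0.1,-0.115,-0.002,-0.044],
])

```text
time: 7.88
tool_pos: [0.4707, -0.3807, 0.1323]
tcp_rot: [0.339, 0.144, 0.928, -0.053]
force: [-0.1, 0.0, 0.2]
width: 0.999
gripper_force: 0.0
```

```bash
cat > t5.py <<'E'
from ik import *
P=pose(); im=eyes.capture('wrist'); cv2.imwrite('pics/w3.png',im[:,:,::-1])
for d in eyes.landmark_of('jar_1','wrist'): print(round(d['confidence'],2),wristW(d['point'],P).round(4))
Rt=ori(-.3,.7); Z=R.from_euler('z',np.pi); print(P[0],rel(tcp([.536,-.396,.053],Rt),Rt*Z))
E
python3 t5.py
```

```text
0.96 [ 0.5697 -0.2942  0.0209]
0.89 [ 0.5371 -0.395   0.0116]
0.87 [ 0.4633 -0.5044 -0.0021]
0.84 [ 0.4136 -0.3837 -0.0012]
[ 0.47068867 -0.38070974  0.13225363] (array([0.037, 0.061, 1.091]), array([-0.0033,  0.0012, -0.0005]))
```

View pics/w3.png

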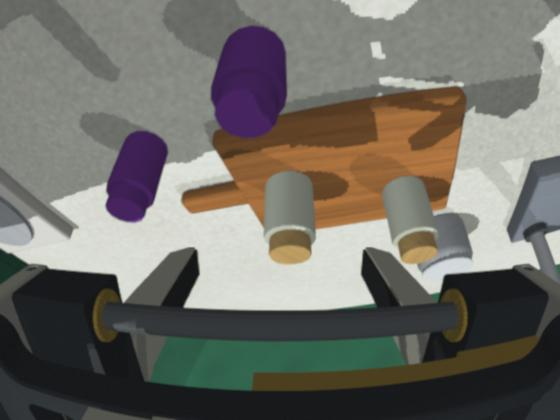

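Call:
step_arm([
  [0.037,0.061,0.2,-0.003,0.001,0],
  [0.037,0.061,0.4,-0.003,0.001,0],
  [0.037,0.061,0.6,-0.003,0.001,0],
  [0.037,0.061,0.8,-0.003,0.001,0],
  [0.037,0.061,1.0,-0.003,0.001,0],
  [0.037,0.061,1.0,-0.003,0.001,0],
])

```text
time: 8.72
tool_pos: [0.5348, -0.3936, 0.0548]
tcp_rot: [0.339, 0.139, 0.929, -0.05]
force: [0.0, -0.2, -0.6]
width: 0.999
gripper_force: 0.0
```

```bash
python3 t5.py; python3 -c "
from h import *
print(sense()['joint_pos'].round(2))"
```

```text
0.58 [ 0.5687 -0.2945  0.0205]
0.57 [ 0.5338 -0.3924  0.0148]
[ 0.53483871 -0.39361499  0.05478245] (array([-0.001, -0.017,  0.088]), array([0.0006, 0.0002, 0.0005]))
[ 1.09  0.85 -0.55  2.09  2.94  0.36 -0.82]
```

Call:
step_arm([
  [0,-0.017,0.088,0,0,0],
  [0,-0.017,0.088,0,0,0],
])

```text
time: 9.07
tool_pos: [0.539, -0.3977, 0.0493]
tcp_rot: [0.34, 0.14, 0.929, -0.051]
force: [0.5, 0.6, -0.3]
width: 0.995
gripper_force: 0.0
```

Call:
step_arm([
  [0,0,0,0,0,0],
  [0,0,0,0,0,0],
  [0,0,0,0,0,0],
  [0,0,0,0,0,0],
  [0,0,0,0,0,0],
  [0,0,0,0,0,0],
  [0,0,0,0,0,0],
  [0,0,0,0,0,0],
], fingers=0.7, newtons=20)

```text
time: 10.07
tool_pos: [0.5392, -0.3968, 0.0494]
tcp_rot: [0.34, 0.139, 0.929, -0.051]
force: [-0.5, 1.0, 0.4]
width: 0.447
gripper_force: 20.0
```

```bash
cat > t6.py <<'E'
from ik import *
Z=R.from_euler('z',np.pi); s=sense(); j=s['joint_pos']; print(s['width'],s['gripper_force'],pose()[0])
R0=ori(-.3,.7); g0=pose()[0]-R0.apply([0,0,.005]); print('grasp',g0)
h=np.array([.640,.047,.063])
front=h+[-.10,-.006,.06]
via=[(g0+[0,0,.07],-.3),(g0+[0,0,.13],-.3)]+[((g0+[0,0,.13])*(1-u)+(front+[0,0,.06])*u,-.3+.363*u) for u in(.25,.5,.75,1)]+[(front,.063),(h+[0,0,.02],.063),(h,.063)]
for g,psi in via:
    Rt=ori(psi,.7)*Z; p=tcp(g,ori(psi,.7)); j,e=ik(p,Rt,j); print(np.round(g,3),j.round(2),round(e,4))
E
python3 t6.py
```

```text
0.4471755125568231 19.99970644712448 [ 0.53916297 -0.39678431  0.04940615]
grasp [ 0.53608574 -0.39583242  0.05323036]
[ 0.536 -0.396  0.123] [ 1.08  0.72 -0.54  2.05  2.89  0.21 -0.84] 0.0
[ 0.536 -0.396  0.183] [ 1.08  0.6  -0.52  2.01  2.87  0.06 -0.86] 0.0
[ 0.537 -0.287  0.183] [ 0.96  0.54 -0.57  2.17  2.83  0.18 -0.89] 0.0
[ 0.538 -0.177  0.183] [ 0.78  0.49 -0.57  2.29  2.74  0.28 -0.91] 0.0
[ 0.539 -0.068  0.183] [ 0.53  0.46 -0.56  2.36  2.6   0.38 -0.91] 0.0
[0.54  0.041 0.183] [ 0.25  0.45 -0.54  2.36  2.41  0.44 -0.88] 0.0
[0.54  0.041 0.123] [ 0.26  0.63 -0.59  2.42  2.52  0.66 -0.97] 0.0
[0.64  0.047 0.083] [ 0.21  0.76 -0.5   2.18  2.51  0.57 -0.87] 0.0
[0.64  0.047 0.063] [ 0.21  0.81 -0.51  2.18  2.54  0.61 -0.89] 0.0
```

```bash
cat > legs.py <<'E'
from ik import *
Z=R.from_euler('z',np.pi)
def legs(L,start=None,th=.7):
    j=sense()['joint_pos']; p0,R0=pose()
    for g,psi,newcall in L:
        Rt=ori(psi,th)*Z; p=tcp(g,ori(psi,th)); j,e=ik(p,Rt,j)
        print([float(v) for v in np.r_[R0.inv().apply(p-p0)/.1,(R0.inv()*Rt).as_rotvec()/np.pi].round(3)],j.round(2),round(e,4))
        if newcall: p0,R0=p,Rt; print('--')
E
python3 - <<'E'
from legs import *
g0=np.array([.536,-.396,.053]); 
legs([(g0+[0,0,.05],-.3,0),(g0+[0,0,.09],-.3,1),([.537,-.35,.15],-.25,0),([.538,-.31,.155],-.2,1),([.539,-.26,.16],-.15,0),([.540,-.22,.16],-.1,1),([.545,-.17,.16],-.05,0),([.55,-.13,.16],0,1),([.555,-.085,.16],.03,0),([.56,-.04,.15],.063,1),([.56,.005,.14],.063,0),([.56,.043,.13],.063,1)])
E
```

```text
[-0.321, -0.002, -0.381, 0.001, 0.0, 0.001] [ 1.08  0.76 -0.55  2.06  2.91  0.25 -0.84] 0.0
[-0.579, -0.002, -0.686, 0.001, 0.0, 0.001] [ 1.08  0.68 -0.54  2.04  2.88  0.16 -0.85] 0.0
--
[0.052, 0.444, -0.135, -0.01, -0.0, -0.012] [ 1.05  0.64 -0.56  2.1   2.88  0.19 -0.85] 0.0
[0.103, 0.831, -0.243, -0.021, -0.0, -0.024] [ 1.01  0.62 -0.59  2.15  2.87  0.21 -0.86] 0.0
--
[0.036, 0.494, -0.096, -0.01, -0.0, -0.012] [ 0.95  0.59 -0.6   2.21  2.85  0.25 -0.87] 0.0
[0.09, 0.889, -0.141, -0.021, -0.0, -0.024] [ 0.9   0.58 -0.62  2.25  2.84  0.28 -0.87] 0.0
--
[0.0, 0.504, -0.0, -0.01, 0.0, -0.012] [ 0.81  0.56 -0.62  2.29  2.8   0.33 -0.88] 0.0
[-0.007, 0.909, 0.006, -0.021, 0.0, -0.024] [ 0.73  0.56 -0.62  2.31  2.77  0.35 -0.88] 0.0
--
[-0.038, 0.451, 0.032, -0.006, -0.0, -0.007] [ 0.62  0.55 -0.61  2.32  2.7   0.39 -0.88] 0.0
[-0.012, 0.902, 0.141, -0.013, -0.0, -0.015] [ 0.5   0.57 -0.6   2.34  2.65  0.45 -0.88] 0.0
--
[0.043, 0.449, 0.095, 0.0, 0.0, 0.0] [ 0.37  0.59 -0.59  2.36  2.55  0.53 -0.9 ] 0.0
[0.089, 0.828, 0.187, 0.0, 0.0, 0.0] [ 0.26  0.62 -0.58  2.36  2.48  0.6  -0.91] 0.0
--
```

Call:
step_arm([
  [-0.15,0,-0.18,0,0,0],
  [-0.321,0,-0.381,0,0,0],
  [-0.579,0,-0.686,0,0,0],
])

```text
time: 10.45
tool_pos: [0.5378, -0.3969, 0.1381]
tcp_rot: [0.338, 0.14, 0.929, -0.05]
force: [-0.3, 0.2, 0.4]
width: 0.447
gripper_force: 20.0
```

Call:
step_arm([
  [0.052,0.3,-0.1,-0.01,0,-0.012],
  [0.08,0.55,-0.17,-0.015,0,-0.018],
  [0.103,0.831,-0.243,-0.021,0,-0.024],
])

```text
time: 10.82
tool_pos: [0.5404, -0.3093, 0.1505]
tcp_rot: [0.341, 0.093, 0.935, -0.032]
force: [0.4, 0.1, -0.6]
width: 0.448
gripper_force: 20.0
```

Call:
step_arm([
  [0.036,0.35,-0.08,-0.01,0,-0.012],
  [0.06,0.65,-0.11,-0.015,0,-0.018],
  [0.09,0.889,-0.141,-0.021,0,-0.024],
])

```text
time: 11.2
tool_pos: [0.5427, -0.2178, 0.156]
tcp_rot: [0.343, 0.045, 0.938, -0.014]
force: [0.3, -0.7, -0.4]
width: 0.444
gripper_force: 20.0
```

Call:
step_arm([
  [0,0.35,0,-0.01,0,-0.012],
  [-0.005,0.65,0,-0.015,0,-0.018],
  [-0.007,0.909,0.006,-0.021,0,-0.024],
])

```text
time: 11.58
tool_pos: [0.5523, -0.1282, 0.1563]
tcp_rot: [0.344, -0.001, 0.939, 0.004]
force: [0.5, 1.0, -0.9]
width: 0.445
gripper_force: 20.0
```

Call:
step_arm([
  [-0.03,0.35,0.025,-0.006,0,-0.007],
  [-0.03,0.65,0.08,-0.009,0,-0.011],
  [-0.012,0.902,0.141,-0.013,0,-0.015],
])

```text
time: 11.95
tool_pos: [0.5622, -0.0378, 0.1469]
tcp_rot: [0.344, -0.031, 0.938, 0.015]
force: [-0.0, -0.9, -1.3]
width: 0.453
gripper_force: 20.0
```

Call:
step_arm([
  [0.03,0.35,0.06,0,0,0],
  [0.06,0.6,0.12,0,0,0],
  [0.089,0.828,0.187,0,0,0],
  [0.089,0.828,0.187,0,0,0],
  [0.089,0.828,0.187,0,0,0],
])

```text
time: 12.58
tool_pos: [0.5619, 0.0425, 0.1274]
tcp_rot: [0.344, -0.029, 0.939, 0.014]
force: [-0.3, -0.1, -1.5]
width: 0.445
gripper_force: 20.0
```

```bash
cat > t7.py <<'E'
from h import *
Z=R.from_euler('z',np.pi)
p,Rr=pose(); s=sense(); print(p,p-Rr.apply([0,0,.005]),s['width'],s['gripper_force'])
P=pose()
for c in('side','top','wrist'):
  im=eyes.capture(c); cv2.imwrite(f'pics/{c}_p.png',im[:,:,::-1])
  for l in('jar_1','nest_1'):
    for d in eyes.landmark_of(l,c): 
        w=wristW(d['point'],P) if c=='wrist' else toW(d['point'],c)
        if w[1]>-.1: print(c,l,round(d['confidence'],2),w.round(4))
E
python3 t7.py
```

```text
[0.5619436  0.04247735 0.12736102] [0.55872324 0.04224923 0.13117904] 0.44505806303603307 19.999778643250465
side jar_1 0.85 [0.635  0.1353 0.0257]
side jar_1 0.79 [ 0.6498 -0.0459  0.0297]
side jar_1 0.48 [0.5593 0.0404 0.0996]
side nest_1 0.72 [0.6389 0.046  0.0261]
side nest_1 0.69 [ 0.6428 -0.0455  0.0259]
side nest_1 0.4 [0.638  0.1342 0.0218]
top jar_1 0.55 [ 0.649  -0.042   0.0237]
top jar_1 0.47 [0.5583 0.0416 0.0997]
top jar_1 0.4 [0.6361 0.1394 0.0276]
top nest_1 0.5 [ 0.644  -0.0445  0.0263]
top nest_1 0.5 [0.6397 0.0486 0.0225]
top nest_1 0.39 [0.6338 0.139  0.024 ]
wrist jar_1 0.85 [ 0.6456 -0.0475  0.025 ]
wrist jar_1 0.61 [0.6393 0.1342 0.0262]
wrist jar_1 0.55 [0.5571 0.0403 0.0945]
wrist nest_1 0.95 [0.6326 0.137  0.0218]
wrist nest_1 0.84 [0.6429 0.0439 0.0224]
wrist nest_1 0.76 [ 0.6455 -0.0446  0.0221]
```

```bash
python3 - <<'E'
from legs import *
legs([([.6,.044,.1],.063,0),([.640,.047,.083],.063,1),([.640,.047,.068],.063,0),([.640,.047,.062],.063,0)])
E
```

```text
[-0.111, -0.015, 0.506, 0.002, 0.001, -0.001] [ 0.24  0.71 -0.55  2.28  2.5   0.61 -0.89] 0.0
[-0.307, -0.012, 0.894, 0.002, 0.001, -0.001] [ 0.22  0.76 -0.52  2.18  2.49  0.57 -0.85] 0.0
--
[0.097, 0.0, 0.115, 0.0, 0.0, 0.0] [ 0.22  0.8  -0.53  2.18  2.52  0.61 -0.86] 0.0
[0.135, 0.0, 0.161, 0.0, 0.0, 0.0] [ 0.22  0.82 -0.53  2.18  2.53  0.62 -0.87] 0.0
```

Call:
step_arm([
  [-0.06,-0.015,0.25,0.002,0.001,-0.001],
  [-0.111,-0.015,0.506,0.002,0.001,-0.001],
  [-0.2,-0.012,0.7,0.002,0.001,-0.001],
  [-0.307,-0.012,0.894,0.002,0.001,-0.001],
  [-0.307,-0.012,0.894,0.002,0.001,-0.001],
  [-0.307,-0.012,0.894,0.002,0.001,-0.001],
])

```text
time: 13.78
tool_pos: [0.642, 0.0477, 0.0789]
tcp_rot: [0.342, -0.03, 0.939, 0.011]
force: [0.4, -0.2, -1.4]
width: 0.448
gripper_force: 20.0
```

```bash
python3 t7.py; python3 - <<'E'
import cv2
a=cv2.imread('pics/wrist_p.png')[20:260,130:430]; b=cv2.imread('pics/side_p.png')[120:280,220:380]
cv2.imwrite('pics/v5.png',cv2.hconcat([cv2.resize(a,(400,320),interpolation=2),cv2.resize(b,(320,320),interpolation=2)]))
E
```

```text
[0.64202897 0.04773648 0.07890473] [0.638823   0.04753266 0.08273621] 0.4480656407654074 19.999784231185913
side jar_1 0.71 [ 0.6472 -0.0428  0.0289]
side jar_1 0.62 [0.6344 0.139  0.0222]
side jar_1 0.45 [0.6372 0.0472 0.0492]
side nest_1 0.65 [ 0.6481 -0.0459  0.023 ]
side nest_1 0.4 [0.6384 0.0461 0.0274]
top jar_1 0.6 [ 0.6483 -0.0416  0.0229]
top jar_1 0.5 [0.6397 0.047  0.0483]
top jar_1 0.46 [0.6369 0.1381 0.0259]
top nest_1 0.46 [ 0.6463 -0.0438  0.0254]
wrist jar_1 0.97 [ 0.649  -0.0445  0.0265]
wrist jar_1 0.74 [0.6355 0.046  0.0433]
wrist jar_1 0.65 [0.637  0.1361 0.0251]
wrist nest_1 0.91 [ 0.6407 -0.0422  0.0253]
wrist nest_1 0.82 [0.6303 0.1402 0.023 ]
```

View pics/v5.png

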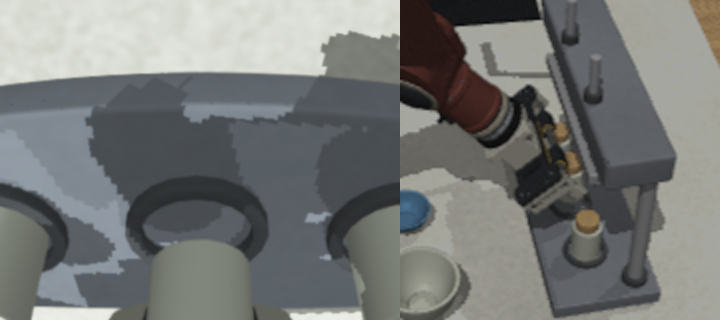

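The picture shows the jar held above the ring, which is centred near crop pixel (197,225). The jar is about 3 mm short in x, so I shift it and lower.

```bash
python3 - <<'E'
from legs import *
legs([([.642,.0467,.083],.063,0),([.642,.0467,.07],.063,0),([.642,.0467,.0615],.063,0)])
E
```

```text
[-0.017, -0.009, 0.014, -0.0, -0.0, 0.0] [ 0.22  0.77 -0.52  2.17  2.49  0.57 -0.85] 0.0
[0.067, -0.009, 0.113, -0.0, -0.0, 0.0] [ 0.22  0.8  -0.52  2.17  2.51  0.6  -0.86] 0.0
[0.121, -0.009, 0.179, -0.0, -0.0, 0.0] [ 0.22  0.82 -0.53  2.18  2.53  0.62 -0.87] 0.0
```

Call:
step_arm([
  [-0.017,-0.009,0.014,0,0,0],
  [-0.017,-0.009,0.014,0,0,0],
  [0.03,-0.009,0.07,0,0,0],
  [0.067,-0.009,0.113,0,0,0],
  [0.085,-0.009,0.133,0,0,0],
  [0.085,-0.009,0.133,0,0,0],
])

```text
time: 14.98
tool_pos: [0.645, 0.0468, 0.0629]
tcp_rot: [0.342, -0.03, 0.939, 0.011]
force: [0.2, 0.0, -0.7]
width: 0.447
gripper_force: 20.0
```

Call:
step_arm([
  [0.01,0,0.013,0,0,0],
  [0.02,0,0.026,0,0,0],
  [0.036,0,0.046,0,0,0],
  [0.036,0,0.046,0,0,0],
])

```text
time: 15.48
tool_pos: [0.6453, 0.0468, 0.0573]
tcp_rot: [0.342, -0.03, 0.939, 0.011]
force: [0.2, 0.6, -1.5]
width: 0.447
gripper_force: 20.0
```

```bash
python3 t7.py; cp pics/wrist_p.png pics/wrist_d.png; python3 - <<'E'
import cv2
a=cv2.imread('pics/wrist_d.png')[20:280,130:430]; b=cv2.imread('pics/side_p.png')[120:280,220:380]
cv2.imwrite('pics/v6.png',cv2.hconcat([cv2.resize(a,(400,346),interpolation=2),cv2.resize(b,(346,346),interpolation=2)]))
E
```

```text
[0.64529723 0.04684577 0.05733674] [0.64208768 0.04664386 0.06116532] 0.44663234529834234 19.999692142009735
side jar_1 0.81 [ 0.6509 -0.0452  0.0296]
side jar_1 0.62 [0.6425 0.0449 0.0288]
side jar_1 0.46 [0.6351 0.1372 0.0249]
side nest_1 0.55 [ 0.6485 -0.047   0.0214]
side nest_1 0.42 [0.6399 0.0477 0.0249]
top jar_1 0.57 [0.6441 0.0449 0.0317]
top jar_1 0.53 [0.6368 0.1398 0.0274]
top jar_1 0.51 [ 0.649  -0.0437  0.0257]
top nest_1 0.45 [ 0.6443 -0.0442  0.0267]
top nest_1 0.43 [0.6339 0.1394 0.0283]
wrist jar_1 0.69 [ 0.6465 -0.0429  0.0233]
wrist jar_1 0.56 [0.6422 0.0443 0.0179]
wrist jar_1 0.55 [0.6325 0.1347 0.0253]
wrist nest_1 0.95 [ 0.6436 -0.0451  0.0254]
wrist nest_1 0.85 [0.6342 0.1382 0.0252]
```

View pics/v6.png

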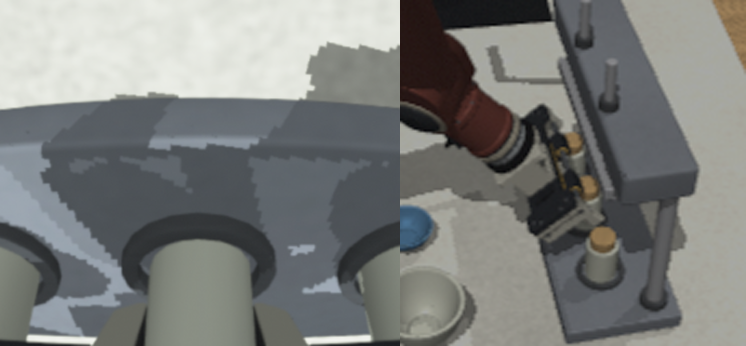

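Call:
step_arm([
  [0.006,0,0.008,0,0,0],
  [0.006,0,0.008,0,0,0],
])

```text
time: 16.18
tool_pos: [0.6454, 0.0469, 0.0565]
tcp_rot: [0.342, -0.03, 0.939, 0.011]
force: [0.4, 0.8, -1.3]
width: 0.448
gripper_force: 20.0
```

Call:
step_arm([
  [0,0,0,0,0,0],
  [0,0,0,0,0,0],
  [0,0,0,0,0,0],
  [0,0,0,0,0,0],
], fingers=0.3)

```text
time: 16.68
tool_pos: [0.6455, 0.0469, 0.0567]
tcp_rot: [0.342, -0.03, 0.939, 0.011]
force: [-0.1, 0.4, -0.3]
width: 0.694
gripper_force: 0.0
```

Call:
step_arm([
  [0,0,-0.15,0,0,0],
  [0,0,-0.35,0,0,0],
  [0,0,-0.6,0,0,0],
  [0,0,-0.95,0,0,0],
  [0,0,-0.95,0,0,0],
])

```text
time: 17.3
tool_pos: [0.5832, 0.0433, 0.1314]
tcp_rot: [0.343, -0.031, 0.939, 0.01]
force: [0.4, -0.0, -0.3]
width: 0.695
gripper_force: 0.0
```

```bash
python3 t7.py;python3 - <<'E'
from legs import *
print(sense()['joint_pos'].round(2))
import cv2
a=cv2.imread('pics/wrist_p.png')[20:280,130:430]; b=cv2.imread('pics/side_p.png')[120:280,220:380]
cv2.imwrite('pics/v7.png',cv2.hconcat([cv2.resize(a,(400,346),interpolation=2),cv2.resize(b,(346,346),interpolation=2)]))
E
```

```text
[0.5832147  0.04327398 0.13142756] [0.5799957  0.04307135 0.13524816] 0.6946829295626575 0.0
side jar_1 0.83 [0.6419 0.0457 0.0264]
side jar_1 0.66 [ 0.6465 -0.0465  0.0292]
side jar_1 0.56 [0.6331 0.1368 0.0215]
side nest_1 0.51 [0.6414 0.136  0.0239]
side nest_1 0.5 [0.6391 0.0461 0.0234]
side nest_1 0.45 [ 0.6387  0.0447 -0.002 ]
side nest_1 0.43 [ 0.6459 -0.0456  0.0243]
top jar_1 0.69 [0.6349 0.1369 0.0277]
top jar_1 0.53 [ 0.6479 -0.0454  0.0262]
top jar_1 0.41 [0.6451 0.0454 0.0269]
top nest_1 0.61 [0.6346 0.1401 0.0232]
top nest_1 0.59 [ 0.6443 -0.0431  0.0288]
top nest_1 0.38 [0.6383 0.0463 0.0217]
wrist jar_1 0.88 [ 0.6427 -0.044   0.0287]
wrist jar_1 0.85 [0.6352 0.1345 0.0268]
wrist jar_1 0.78 [0.6389 0.045  0.0218]
wrist nest_1 0.95 [0.6418 0.0436 0.0263]
wrist nest_1 0.76 [0.6286 0.1396 0.029 ]
wrist nest_1 0.76 [ 0.642  -0.0419  0.0285]
[ 0.25  0.62 -0.55  2.31  2.46  0.55 -0.88]
```

View pics/v7.png

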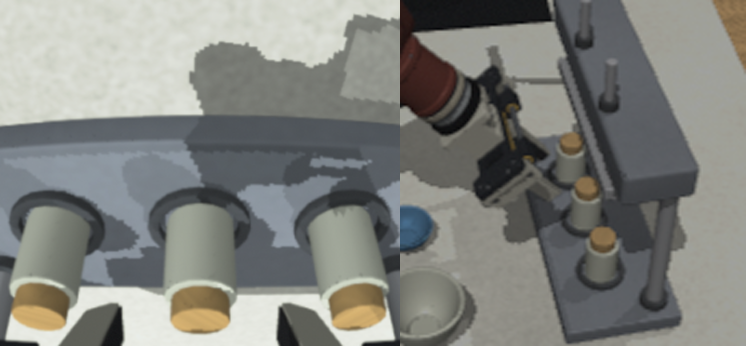

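```bash
cat > lev.py <<'E'
from ik import *
Z=R.from_euler('z',np.pi); YAW=.0635; H0=np.array([.496,.279]); fx=np.array([np.cos(YAW),np.sin(YAW)])
piv=H0+fx*.160*np.cos(.45)
def bar(q): return np.r_[piv-fx*.160*np.cos(.45-q), .255+.160*np.sin(.45-q)]
def hook(q,th,gap=0,ahead=.004,dy=.005):
    Rt=ori(YAW,th); n=-Rt.apply([-1,0,0]); n=n if n[2]>0 else -n
    return bar(q)+n*(.0175+gap)+Rt.apply([0,0,ahead])+np.array([-fx[1],fx[0],0])*dy, Rt*Z
E
python3 - <<'E'
from lev import *
print('pot',ray((246,112),'side',0), 'piv',piv)
for th in(.8,.9,1.0,1.1,1.2):
    j=sense()['joint_pos']; p,Rr=pose(); print('th',th)
    t0,Rt=hook(0,th,.05); rv=(Rr.inv()*Rt).as_rotvec()
    mid=np.array([.50,.05,.40])
    for u in np.linspace(.2,1,5): j,e=ik(p+(mid-p)*u,Rr*R.from_rotvec(rv*u),j); 
    print(' mid',j.round(2),round(e,4))
    for u in np.linspace(.2,1,5): j,e=ik(mid+(t0-mid)*u,Rt,j)
    print(' above',j.round(2),round(e,4),t0.round(3))
    for q in(0,.4,.8,1.2): 
        j,e=ik(*hook(q,th),j); print('  ',q,hook(q,th)[0].round(3),j.round(2),round(e,4))
E
```

```text
pot [0.51090553 0.69312224 0.        ] piv [0.63978117 0.2881424 ]
th 0.8
 mid [ 0.16 -0.06 -0.33  2.17  0.29  0.24  1.2 ] 0.0
 above [-0.31  0.25 -0.54  1.94  1.19  0.69 -0.03] 0.0 [0.545 0.287 0.37 ]
   0 [0.511 0.285 0.334] [-0.37  0.25 -0.54  2.06  1.32  0.69 -0.24] 0.0
   0.4 [0.495 0.284 0.273] [-0.41  0.34 -0.55  2.18  1.57  0.72 -0.56] 0.0
   0.8 [0.504 0.285 0.21 ] [-0.41  0.48 -0.56  2.24  1.8   0.79 -0.81] 0.0
   1.2 [0.538 0.287 0.156] [-0.38  0.62 -0.55  2.22  1.97  0.85 -0.92] 0.0
th 0.9
 mid [-0.15 -0.07 -0.06  2.26  1.07  0.13  0.41] 0.0
 above [-0.51  0.22 -0.33  2.02  1.38  0.65 -0.24] 0.0 [0.541 0.287 0.375]
   0 [0.51  0.285 0.336] [-0.56  0.24 -0.35  2.14  1.53  0.68 -0.48] 0.0
   0.4 [0.494 0.284 0.274] [-0.57  0.34 -0.38  2.25  1.76  0.75 -0.79] 0.0
   0.8 [0.503 0.284 0.211] [-0.56  0.49 -0.41  2.31  1.96  0.86 -1.02] 0.0
   1.2 [0.537 0.287 0.157] [-0.51  0.64 -0.4   2.28  2.12  0.92 -1.13] 0.0
th 1.0
 mid [ 0.34 -0.07 -0.52  2.33  2.58  0.15 -1.11] 0.0
 above [-0.17  0.29 -0.83  2.08  1.62  0.87 -0.47] 0.0 [0.535 0.287 0.379]
   0 [0.508 0.285 0.337] [-0.22 
[... 437 characters left out ...]
8 -0.88  2.26  1.85  1.1  -0.79] 0.0
   0.4 [0.491 0.284 0.277] [-0.33  0.52 -0.86  2.36  1.94  1.27 -0.99] 0.0
   0.8 [0.501 0.284 0.214] [-0.38  0.69 -0.81  2.4   2.06  1.41 -1.13] 0.0
   1.2 [0.534 0.286 0.16 ] [-0.37  0.84 -0.74  2.37  2.19  1.47 -1.17] 0.0
th 1.2
 mid [ 1.2  -0.05 -1.34  2.42  3.01  0.43 -1.53] 0.0325
 above [-0.05  0.44 -1.16  2.22  1.89  1.28 -0.7 ] 0.0 [0.524 0.286 0.386]
   0 [0.506 0.285 0.339] [-0.15  0.52 -1.12  2.31  1.94  1.41 -0.84] 0.0
   0.4 [0.49  0.284 0.278] [-0.28  0.67 -1.05  2.41  1.99  1.58 -1.02] 0.0
   0.8 [0.5   0.284 0.215] [-0.21  1.03 -1.29  2.42  2.09  1.98 -0.93] 0.0108
   1.2 [0.533 0.286 0.161] [-0.19  1.15 -1.16  2.4   2.28  1.97 -0.93] 0.0
```

```bash
cat > t8.py <<'E'
from lev import *
import sys
th=.9
def run(poses,split):
    j=sense()['joint_pos']; p0,R0=pose()
    for k,(p,Rt) in enumerate(poses):
        if k in split: p0,R0=poses[k-1]; print('--')
        j,e=ik(p,Rt,j); print([float(v) for v in np.r_[R0.inv().apply(p-p0)/.1,(R0.inv()*Rt).as_rotvec()/np.pi].round(3)],j.round(2),round(e,4),np.round(p,3))
if __name__=='__main__':
    o=lambda t:ori(YAW,t)*Z
    a=np.array; t,_=hook(0,th,.05)
    run([(a([.57,.05,.18]),o(.7)),(a([.56,.065,.22]),o(.75)),(a([.555,.08,.26]),o(.8)),(a([.55,.095,.31]),o(.85)),(a([.55,.11,.35]),o(.9)),(a([.55,.125,.38]),o(.9)),
     (a([.55,.165,.39]),o(.9)),(a([.545,.21,.39]),o(.9)),(a([.542,.25,.385]),o(.9)),(t,o(.9))],(2,4,6,8))
E
python3 t8.py
```

```text
[-0.222, 0.078, -0.484, -0.0, -0.001, 0.0] [ 0.21  0.47 -0.5   2.3   2.35  0.41 -0.82] 0.0 [0.57 0.05 0.18]
[-0.41, 0.234, -0.849, -0.0, -0.017, 0.0] [ 0.17  0.38 -0.5   2.31  2.3   0.39 -0.81] 0.0 [0.56  0.065 0.22 ]
--
[-0.243, 0.153, -0.32, 0.0, -0.016, -0.0] [ 0.13  0.29 -0.48  2.3   2.21  0.37 -0.77] 0.0 [0.555 0.08  0.26 ]
[-0.554, 0.306, -0.714, 0.0, -0.032, -0.0] [ 0.06  0.19 -0.43  2.27  2.03  0.31 -0.62] 0.0 [0.55  0.095 0.31 ]
--
[-0.307, 0.15, -0.257, 0.0, -0.016, 0.0] [ 0.01  0.13 -0.42  2.23  1.86  0.31 -0.48] 0.0 [0.55 0.11 0.35]
[-0.538, 0.299, -0.448, 0.0, -0.016, 0.0] [ 0.    0.09 -0.44  2.17  1.52  0.32 -0.15] 0.0 [0.55  0.125 0.38 ]
--
[-0.094, 0.399, -0.042, 0.0, 0.0, 0.0] [-0.06  0.11 -0.49  2.12  1.4   0.42 -0.09] 0.0 [0.55  0.165 0.39 ]
[-0.081, 0.851, -0.059, 0.0, 0.0, 0.0] [-0.15  0.14 -0.54  2.08  1.38  0.54 -0.14] 0.0 [0.545 0.21  0.39 ]
--
[0.042, 0.401, 0.028, 0.0, 0.0, 0.0] [-0.23  0.19 -0.57  2.05  1.39  0.64 -0.2 ] 0.0 [0.542 0.25  0.385]
[0.114, 0.77, 0.098, 0.0, 0.0, 0.0] [-0.31  0.25 -0.59  2.02  1.41  0.72 -0.26] 0.0 [0.541 0.287 0.375]
```

Call:
step_arm([
  [-0.222,0.078,-0.484,0,0,0],
  [-0.41,0.234,-0.849,0,-0.017,0],
], fingers=1)

```text
time: 18.0
tool_pos: [0.5605, 0.0649, 0.2215]
tcp_rot: [0.368, -0.029, 0.929, 0.011]
force: [-0.5, 0.9, 0.8]
width: 0.533
gripper_force: 0.0
```

Call:
step_arm([
  [-0.243,0.153,-0.32,0,-0.016,0],
  [-0.554,0.306,-0.714,0,-0.032,0],
])

```text
time: 18.25
tool_pos: [0.5487, 0.0954, 0.3107]
tcp_rot: [0.413, -0.029, 0.91, 0.013]
force: [1.1, -0.4, -0.4]
width: 0.315
gripper_force: 0.0
```

Call:
step_arm([
  [-0.307,0.15,-0.257,0,-0.016,0],
  [-0.538,0.299,-0.448,0,-0.016,0],
  [-0.538,0.299,-0.448,0,-0.016,0],
  [-0.538,0.299,-0.448,0,-0.016,0],
])

```text
time: 18.75
tool_pos: [0.5491, 0.1256, 0.381]
tcp_rot: [0.437, -0.029, 0.899, 0.014]
force: [-0.3, -0.1, -0.9]
width: 0.007
gripper_force: 0.0
```

```bash
python3 - <<'E'
from t8 import *
s=sense(); print(s['joint_pos'].round(2),pose()[0],s['width'])
o=lambda t:ori(YAW,t)*Z; a=np.array; t,_=hook(0,th,.05)
run([(a([.55,.165,.39]),o(.9)),(a([.545,.21,.39]),o(.9)),(a([.542,.25,.385]),o(.9)),(t,o(.9))],(2,))
for c in('side','top'):
    eyes.capture(c)
    for d in eyes.landmark_of('lever_grip',c): print(c,round(d['confidence'],2),toW(d['point'],c).round(4))
E
```

```text
[-0.1   0.08 -0.33  2.18  1.53  0.3  -0.17] [0.54911961 0.12563504 0.38100142] 0.00678199249254165
[-0.092, 0.392, -0.029, 0.0, 0.001, 0.0] [-0.16  0.1  -0.39  2.12  1.39  0.4  -0.09] 0.0 [0.55  0.165 0.39 ]
[-0.079, 0.844, -0.045, 0.0, 0.001, 0.0] [-0.24  0.13 -0.43  2.08  1.37  0.51 -0.14] 0.0 [0.545 0.21  0.39 ]
--
[0.042, 0.401, 0.028, 0.0, 0.0, 0.0] [-0.32  0.18 -0.47  2.05  1.38  0.61 -0.19] 0.0 [0.542 0.25  0.385]
[0.114, 0.77, 0.098, 0.0, 0.0, 0.0] [-0.39  0.23 -0.49  2.02  1.4   0.69 -0.25] 0.0 [0.541 0.287 0.375]
side 0.58 [0.6383 0.0456 0.0254]
top 0.81 [0.4896 0.2778 0.3232]
```

Call:
step_arm([
  [-0.092,0.392,-0.029,0,0.001,0],
  [-0.079,0.844,-0.045,0,0.001,0],
])

```text
time: 19.2
tool_pos: [0.5459, 0.2086, 0.3897]
tcp_rot: [0.435, -0.027, 0.9, 0.013]
force: [0.9, 0.1, -0.3]
width: 0.003
gripper_force: 0.0
```

Call:
step_arm([
  [0.042,0.401,0.028,0,0,0],
  [0.114,0.77,0.098,0,0,0],
  [0.114,0.77,0.098,0,0,0],
  [0.114,0.77,0.098,0,0,0],
])

```text
time: 19.7
tool_pos: [0.5412, 0.2848, 0.3737]
tcp_rot: [0.434, -0.028, 0.9, 0.012]
force: [0.5, 0.5, -0.4]
width: 0.006
gripper_force: 0.0
```

```bash
python3 - <<'E'
from t8 import *
im=eyes.capture('side'); cv2.imwrite('pics/s8.png',cv2.resize(im[40:240,140:360,::-1],(660,600),interpolation=2))
for d in eyes.landmark_of('lever_grip','side'): print(round(d['confidence'],2),toW(d['point'],'side').round(4))
s=sense(); print(s['joint_pos'].round(2),pose()[0],s['force'])
qs=[.1,.25,.4,.5,.6,.75,.9,1.,1.05,1.1,1.15,1.19]
run([hook(0,th,.02),hook(0,th,.003)]+[hook(q,th) for q in qs],(5,9))
E
```

```text
0.67 [0.4979 0.2767 0.3224]
[-0.38  0.23 -0.49  2.02  1.4   0.69 -0.26] [0.54143442 0.2841996  0.37436904] [-0.26473612 -0.14172998 -0.05446285]
[0.299, 0.027, -0.009, -0.001, 0.0, -0.0] [-0.41  0.24 -0.5   2.09  1.48  0.71 -0.39] 0.0 [0.522 0.286 0.351]
[0.469, 0.027, -0.009, -0.001, 0.0, -0.0] [-0.43  0.25 -0.51  2.13  1.53  0.72 -0.46] 0.0 [0.512 0.285 0.338]
[0.653, 0.027, 0.034, -0.001, 0.0, -0.0] [-0.44  0.27 -0.51  2.17  1.59  0.74 -0.55] 0.0 [0.503 0.284 0.321]
[0.874, 0.027, 0.127, -0.001, 0.0, -0.0] [-0.46  0.31 -0.52  2.21  1.67  0.77 -0.66] 0.0 [0.497 0.284 0.298]
[1.079, 0.027, 0.251, -0.001, 0.0, -0.0] [-0.47  0.35 -0.52  2.25  1.75  0.81 -0.77] 0.0 [0.494 0.284 0.274]
--
[0.125, 0.0, 0.099, 0.0, 0.0, 0.0] [-0.47  0.39 -0.52  2.27  1.8   0.83 -0.83] 0.0 [0.494 0.284 0.258]
[0.24, 0.0, 0.211, 0.0, 0.0, 0.0] [-0.48  0.43 -0.53  2.29  1.85  0.86 -0.89] 0.0 [0.496 0.284 0.242]
[0.39, 0.0, 0.398, 0.0, 0.0, 0.0] [-0.48  0.49 -0.53  2.3   1.92  0.9  -0.96] 0.0 [0.501 0.284 0.219]
[0.51, 0.0, 0.606, 0.0, 0.0, 0.0] [-0.47  0.54 -0.52  2.31  1.98  0.93 -1.02] 0.0 [0.51  0.285 0.197]
--
[0.062, -0.0, 0.147, 0.0, 0.0, 0.0] [-0.46  0.58 -0.52  2.3   2.02  0.95 -1.05] 0.0 [0.517 0.285 0.183]
[0.088, -0.0, 0.223, 0.0, 0.0, 0.0] [-0.46  0.6  -0.52  2.3   2.04  0.96 -1.06] 0.0 [0.522 0.286 0.176]
[0.11, -0.0, 0.3, 0.0, 0.0, 0.0] [-0.46  0.62 -0.51  2.29  2.06  0.97 -1.07] 0.0 [0.526 0.286 0.169]
[0.127, -0.0, 0.378, 0.0, 0.0, 0.0] [-0.45  0.64 -0.51  2.29  2.08  0.97 -1.08] 0.0 [0.531 0.286 0.163]
[0.139, 0.0, 0.441, 0.0, 0.0, 0.0] [-0.45  0.65 -0.51  2.28  2.09  0.98 -1.08] 0.0 [0.536 0.287 0.158]
```

View pics/s8.png

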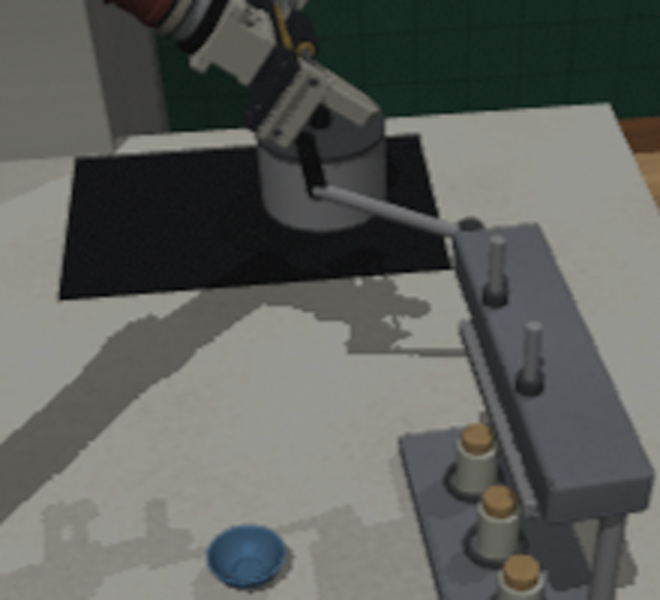

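The picture shows the closed fingers over the handle at about (310,165), and the arm of the lever is clear.

Call:
step_arm([
  [0.299,0.027,-0.009,0,0,0],
  [0.469,0.027,-0.009,0,0,0],
  [0.56,0.027,0.013,0,0,0],
  [0.653,0.027,0.034,0,0,0],
  [0.76,0.027,0.08,0,0,0],
  [0.874,0.027,0.127,0,0,0],
  [0.874,0.027,0.127,0,0,0],
])

```text
time: 20.68
tool_pos: [0.4975, 0.2848, 0.2989]
tcp_rot: [0.436, -0.028, 0.9, 0.013]
force: [1.8, -0.5, 2.4]
width: 0.004
gripper_force: 1.2
```

```bash
cat > t9.py <<'E'
from t8 import *
import sys
s=sense(); p,Rr=pose(); print(s['joint_pos'].round(2),p,s['force'].round(1))
from scipy.optimize import minimize_scalar
r=minimize_scalar(lambda q:np.linalg.norm(hook(q,th)[0]-p),bounds=(0,1.3),method='bounded'); print('q hand',r.x,r.fun)
for c in('side','top'):
  eyes.capture(c)
  for d in eyes.landmark_of('lever_grip',c): 
    w=toW(d['point'],c); print(c,round(d['confidence'],2),w.round(4), 'q',round(.45-np.arcsin(np.clip((w[2]-.255)/.16,-1,1)),3))
  for d in eyes.landmark_of('bar',c)[:1]: print(c,'bar',toW(d['point'],c).round(4))
run([hook(float(q),th) for q in sys.argv[1:]],())
E
python3 t9.py .4 .55 .7 .85
```

```text
[-0.47  0.31 -0.5   2.21  1.67  0.77 -0.66] [0.49749561 0.28476755 0.29894007] [ 1.8 -0.5  2.4]
q hand 0.2435525433632494 0.0007655758293755445
side 0.78 [0.4844 0.2776 0.284 ] q 0.267
side bar [0.639  0.0479 0.1743]
top 0.83 [0.4759 0.28   0.2878] q 0.244
top bar [0.6396 0.0487 0.1696]
[0.215, -0.007, 0.126, -0.001, 0.001, -0.0] [-0.48  0.35 -0.51  2.25  1.75  0.8  -0.77] 0.0 [0.494 0.284 0.274]
[0.4, -0.007, 0.279, -0.001, 0.001, -0.0] [-0.48  0.41 -0.52  2.28  1.83  0.84 -0.86] 0.0 [0.495 0.284 0.25 ]
[0.559, -0.006, 0.458, -0.001, 0.001, -0.0] [-0.48  0.46 -0.52  2.3   1.9   0.88 -0.94] 0.0 [0.499 0.284 0.227]
[0.69, -0.006, 0.659, -0.001, 0.001, -0.0] [-0.48  0.52 -0.52  2.31  1.97  0.92 -1.01] 0.0 [0.506 0.285 0.204]
```

Call:
step_arm([
  [0.11,-0.007,0.06,0,0,0],
  [0.215,-0.007,0.126,0,0,0],
  [0.31,-0.007,0.2,0,0,0],
  [0.4,-0.007,0.279,0,0,0],
  [0.48,-0.007,0.365,0,0,0],
  [0.559,-0.006,0.458,0,0,0],
  [0.63,-0.006,0.555,0,0,0],
  [0.69,-0.006,0.659,0,0,0],
  [0.69,-0.006,0.659,0,0,0],
])

```text
time: 22.1
tool_pos: [0.5062, 0.2871, 0.2041]
tcp_rot: [0.436, -0.029, 0.899, 0.014]
force: [1.8, 0.0, 5.3]
width: 0.005
gripper_force: 2.7
```

```bash
python3 t9.py .95 1.05 1.12 1.17 1.2 1.22 1.24
```

```text
[-0.49  0.52 -0.51  2.31  1.97  0.92 -1.01] [0.50620141 0.28711176 0.2041487 ] [1.8 0.  5.3]
q hand 0.8486113142406244 0.0024491974946975695
side 0.91 [0.4934 0.2779 0.1883] q 0.88
side 0.33 [0.6346 0.14   0.0234] q 2.021
side bar [0.6409 0.0474 0.1197]
top 0.73 [0.4886 0.2771 0.1929] q 0.848
top bar [ 0.5705 -0.294   0.0165]
[0.077, -0.025, 0.153, 0.0, 0.001, -0.0] [-0.48  0.56 -0.5   2.3   2.01  0.93 -1.04] 0.0 [0.513 0.285 0.19 ]
[0.132, -0.025, 0.303, 0.0, 0.001, -0.0] [-0.47  0.6  -0.5   2.3   2.05  0.95 -1.07] 0.0 [0.522 0.286 0.176]
[0.162, -0.026, 0.411, 0.0, 0.001, -0.0] [-0.46  0.62 -0.49  2.29  2.07  0.96 -1.08] 0.0 [0.528 0.286 0.167]
[0.178, -0.026, 0.489, 0.0, 0.001, -0.0] [-0.46  0.64 -0.49  2.29  2.09  0.97 -1.09] 0.0 [0.533 0.286 0.161]
[0.186, -0.026, 0.536, 0.0, 0.001, -0.0] [-0.46  0.65 -0.49  2.28  2.1   0.97 -1.09] 0.0 [0.537 0.287 0.157]
[0.191, -0.026, 0.568, 0.0, 0.001, -0.0] [-0.45  0.66 -0.49  2.28  2.1   0.97 -1.09] 0.0 [0.539 0.287 0.155]
[0.195, -0.026, 0.6, 0.0, 0.001, -0.0] [-0.45  0.66 -0.49  2.27  2.11  0.97 -1.09] 0.0 [0.541 0.287 0.153]
```

Tracking well. I go to q about 1.17 and then check the force.

Call:
step_arm([
  [0.04,-0.02,0.075,0,0,0],
  [0.077,-0.025,0.153,0,0,0],
  [0.107,-0.025,0.228,0,0,0],
  [0.132,-0.025,0.303,0,0,0],
  [0.15,-0.025,0.36,0,0,0],
  [0.162,-0.025,0.411,0,0,0],
  [0.178,-0.025,0.489,0,0,0],
  [0.178,-0.025,0.489,0,0,0],
])

```text
time: 23.4
tool_pos: [0.5349, 0.2867, 0.1621]
tcp_rot: [0.439, -0.028, 0.898, 0.015]
force: [2.4, 1.0, 8.2]
width: 0.007
gripper_force: 4.3
```

```bash
python3 t9.py 1.2 1.22 1.24
```

```text
[-0.46  0.64 -0.49  2.29  2.1   0.98 -1.09] [0.53490956 0.28671364 0.16210304] [2.4 1.  8.2]
q hand 1.1697908442915352 0.0020721384459344103
side 0.67 [0.6372 0.0467 0.0269] q 2.021
side 0.59 [0.5144 0.2795 0.1552] q 1.123
side 0.17 [0.6403 0.1326 0.0222] q 2.021
side bar [0.6394 0.047  0.0974]
top 0.66 [0.5082 0.2806 0.1593] q 1.091
top 0.55 [0.6393 0.048  0.0245] q 2.021
top bar [0.6362 0.048  0.0914]
[0.03, -0.003, 0.047, 0.0, 0.003, -0.0] [-0.46  0.65 -0.49  2.28  2.1   0.97 -1.09] 0.0 [0.537 0.287 0.157]
[0.034, -0.003, 0.079, 0.0, 0.003, -0.0] [-0.45  0.66 -0.49  2.28  2.1   0.97 -1.09] 0.0 [0.539 0.287 0.155]
[0.039, -0.003, 0.111, 0.0, 0.003, -0.0] [-0.45  0.66 -0.49  2.27  2.11  0.97 -1.09] 0.0 [0.541 0.287 0.153]
```

Call:
step_arm([
  [0.015,0,0.025,0,0,0],
  [0.03,0,0.047,0,0,0],
  [0.03,0,0.047,0,0,0],
])

```text
time: 24.08
tool_pos: [0.5378, 0.287, 0.1587]
tcp_rot: [0.441, -0.028, 0.897, 0.015]
force: [2.6, -0.4, 12.7]
width: 0.005
gripper_force: 5.7
```

```bash
python3 t9.py 1.22
```

```text
[-0.46  0.65 -0.49  2.29  2.11  0.99 -1.1 ] [0.53777448 0.28696943 0.15873706] [ 2.6 -0.4 12.7]
q hand 1.1978007853202204 0.0019640547365936756
side 0.82 [0.5162 0.2766 0.1527] q 1.144
side bar [0.6432 0.0487 0.0958]
top 0.66 [0.509  0.28   0.1522] q 1.148
top 0.38 [0.6391 0.1355 0.0286] q 2.021
top bar [0.6384 0.0448 0.0911]
[0.025, -0.003, 0.032, 0.0, 0.004, -0.001] [-0.45  0.66 -0.49  2.28  2.1   0.97 -1.09] 0.0 [0.539 0.287 0.155]
```

Call:
step_arm([
  [0.02,0,0.015,0,0,0],
  [0.04,0,0.03,0,0,0],
  [0.04,0,0.03,0,0,0],
])

```text
time: 24.75
tool_pos: [0.5399, 0.2871, 0.1561]
tcp_rot: [0.444, -0.027, 0.895, 0.015]
force: [5.1, -0.3, 16.5]
width: 0.003
gripper_force: 7.9
```

```bash
python3 t9.py 1.22
```

```text
[-0.46  0.67 -0.49  2.29  2.12  1.   -1.12] [0.53994763 0.28709697 0.15607277] [ 5.1 -0.3 16.5]
q hand 1.2194918286226863 0.001712693066993412
side 0.8 [0.5171 0.2785 0.1496] q 1.169
side bar [0.6446 0.0486 0.0928]
top bar [ 0.6898 -0.2391  0.0031]
[0.016, -0.003, -0.002, -0.0, 0.007, -0.001] [-0.45  0.66 -0.49  2.28  2.1   0.97 -1.09] 0.0 [0.539 0.287 0.155]
```

Call:
step_arm([
  [0.016,0,0.013,0,0,0],
  [0.032,0,0.026,0,0,0],
  [0.047,0,0.037,0,0,0],
  [0.047,0,0.037,0,0,0],
])

```text
time: 25.55
tool_pos: [0.5427, 0.2872, 0.1528]
tcp_rot: [0.448, -0.025, 0.894, 0.015]
force: [8.6, -0.9, 19.6]
width: 0.006
gripper_force: 10.4
```

```bash
python3 t9.py 1.22
```

```text
[-0.46  0.68 -0.49  2.29  2.13  1.02 -1.13] [0.54269212 0.28721253 0.15281853] [ 8.6 -0.9 19.6]
q hand 1.2462699774373016 0.0013592418424443605
side 0.63 [0.5211 0.2797 0.1479] q 1.183
side 0.22 [ 0.6959 -0.244  -0.0032] q 2.021
side bar [0.6448 0.047  0.0913]
top 0.85 [0.5126 0.2817 0.1478] q 1.184
top bar [0.6359 0.0484 0.0873]
[0.007, -0.003, -0.043, -0.001, 0.009, -0.002] [-0.45  0.66 -0.49  2.28  2.1   0.97 -1.09] 0.0 [0.539 0.287 0.155]
```

Call:
step_arm([
  [0.02,0,0.015,0,0,0],
  [0.04,0,0.03,0,0,0],
  [0.06,0,0.04,0,0,0],
  [0.06,0,0.04,0,0,0],
])

```text
time: 26.35
tool_pos: [0.5457, 0.2873, 0.1496]
tcp_rot: [0.453, -0.023, 0.891, 0.015]
force: [11.4, -0.4, 27.6]
width: 0.006
gripper_force: 14.1
```

```bash
python3 t9.py 1.22
```

```text
[-0.46  0.69 -0.49  2.29  2.15  1.04 -1.15] [0.54565806 0.28734956 0.14960778] [11.4 -0.4 27.6]
q hand 1.2737510056318078 0.0010758624791041937
side 0.83 [0.5237 0.2786 0.1428] q 1.227
top 0.82 [0.519  0.2831 0.1452] q 1.206
top bar [0.6397 0.0486 0.0784]
[-0.002, -0.002, -0.086, -0.001, 0.013, -0.003] [-0.45  0.66 -0.49  2.28  2.1   0.97 -1.09] 0.0 [0.539 0.287 0.155]
```

Call:
step_arm([
  [0.02,0,0.015,0,0,0],
  [0.04,0,0.03,0,0,0],
  [0.04,0,0.03,0,0,0],
  [0.04,0,0.03,0,0,0],
])

```text
time: 27.15
tool_pos: [0.5464, 0.2877, 0.1491]
tcp_rot: [0.458, -0.023, 0.889, 0.015]
force: [2.8, -3.4, 44.1]
width: 0.006
gripper_force: 18.3
```

```bash
python3 t9.py 1.22;python3 t9.py 1.22|grep -v '\['; python3 - <<'E'
from h import *
a=eyes.capture('side')[150:290,230:400,::-1]; b=eyes.capture('top')[130:250,130:300,::-1]
cv2.imwrite('pics/v9.png',cv2.hconcat([cv2.resize(a,(400,330),interpolation=2),cv2.resize(b,(400,330),interpolation=2)]))
E
```

```text
[-0.46  0.7  -0.49  2.29  2.16  1.06 -1.16] [0.54641394 0.28765751 0.14906441] [ 2.8 -3.4 44.1]
q hand 1.2796508434442992 0.0012642215456946583
side 0.84 [0.5237 0.2804 0.141 ] q 1.243
side bar [0.6409 0.0461 0.0876]
top 0.77 [0.516  0.2824 0.1474] q 1.187
top bar [0.6378 0.047  0.0847]
[-0.003, -0.005, -0.096, -0.001, 0.017, -0.003] [-0.45  0.66 -0.49  2.28  2.1   0.97 -1.09] 0.0 [0.539 0.287 0.155]
q hand 1.2796711806858287 0.0012798504217150482
```

View pics/v9.png

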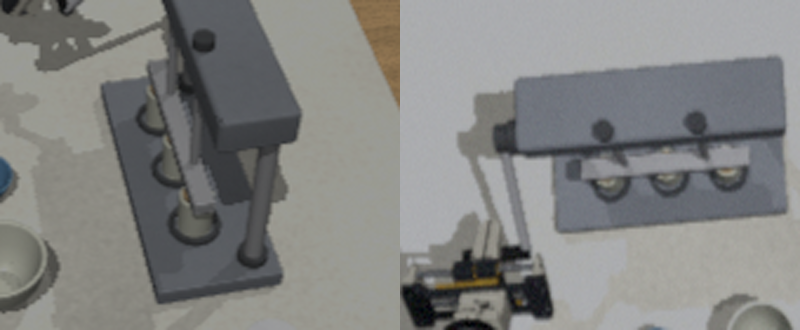

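The bar is down on all three stoppers. The force rose to 44 N with under 1 mm of motion, so the lever is at its stop. I hold a moment, then follow the lever up.

```bash
python3 - <<'E'
from t8 import *
run([hook(q,th,.002) for q in (1.15,1.05,.95,.8,.65,.5,.35,.2,.05)]+[hook(0,th,.02),hook(0,th,.06)],(3,7))
E
```

```text
[-0.047, -0.005, -0.204, -0.001, 0.017, -0.003] [-0.46  0.63 -0.5   2.28  2.08  0.96 -1.07] 0.0 [0.533 0.286 0.165]
[-0.094, -0.005, -0.357, -0.001, 0.017, -0.003] [-0.47  0.6  -0.5   2.3   2.04  0.95 -1.06] 0.0 [0.523 0.286 0.177]
[-0.157, -0.005, -0.504, -0.001, 0.017, -0.003] [-0.47  0.56 -0.51  2.3   2.    0.93 -1.03] 0.0 [0.515 0.285 0.191]
--
[-0.11, 0.0, -0.213, 0.0, 0.0, 0.0] [-0.48  0.5  -0.51  2.3   1.94  0.9  -0.98] 0.0 [0.505 0.285 0.213]
[-0.25, 0.0, -0.408, 0.0, 0.0, 0.0] [-0.48  0.44 -0.52  2.29  1.87  0.87 -0.91] 0.0 [0.498 0.284 0.236]
[-0.418, -0.0, -0.579, 0.0, 0.0, 0.0] [-0.48  0.39 -0.52  2.27  1.8   0.83 -0.82] 0.0 [0.495 0.284 0.26 ]
[-0.609, -0.0, -0.723, 0.0, 0.0, 0.0] [-0.46  0.34 -0.52  2.23  1.72  0.79 -0.73] 0.0 [0.496 0.284 0.284]
--
[-0.211, 0.0, -0.114, 0.0, 0.0, 0.0] [-0.45  0.29 -0.52  2.19  1.64  0.76 -0.62] 0.0 [0.5   0.284 0.307]
[-0.436, 0.0, -0.195, 0.0, 0.0, 0.0] [-0.43  0.26 -0.51  2.15  1.56  0.73 -0.5 ] 0.0 [0.508 0.285 0.33 ]
[-0.694, -0.0, -0.215, 0.0, 0.0, 0.0] [-0.4   0.25 -0.51  2.09  1.48  0.71 -0.39] 0.0 [0.522 0.286 0.351]
[-1.094, 0.0, -0.215, 0.0, 0.0, 0.0] [-0.36  0.23 -0.51  1.99  1.37  0.69 -0.21] 0.0 [0.547 0.287 0.383]
```

Call:
step_arm([
  [0,0,0,0,0,0],
  [0,0,0,0,0,0],
  [-0.06,0,-0.05,0,0,0],
  [-0.14,0,-0.204,0,0,0],
  [-0.19,0,-0.357,0,0,0],
  [-0.25,0,-0.504,0,0,0],
])

```text
time: 28.6
tool_pos: [0.5193, 0.2858, 0.1919]
tcp_rot: [0.448, -0.024, 0.894, 0.015]
force: [21.0, 2.5, 12.4]
width: 0.002
gripper_force: 11.3
```

Call:
step_arm([
  [-0.06,0,-0.107,0,0,0],
  [-0.11,0,-0.213,0,0,0],
  [-0.18,0,-0.31,0,0,0],
  [-0.25,0,-0.408,0,0,0],
  [-0.33,0,-0.495,0,0,0],
  [-0.418,0,-0.579,0,0,0],
  [-0.51,0,-0.65,0,0,0],
  [-0.609,0,-0.723,0,0,0],
])

```text
time: 29.6
tool_pos: [0.4922, 0.2824, 0.2757]
tcp_rot: [0.436, -0.028, 0.899, 0.014]
force: [5.2, -0.4, 1.6]
width: 0.003
gripper_force: 2.0
```

```bash
python3 - <<'E'
from t8 import *
s=sense(); print(pose()[0],s['force'])
run([hook(.2,th,.002),hook(.05,th,.002),hook(0,th,.02),hook(0,th,.06)],())
E
```

```text
[0.49217444 0.28244444 0.27567285] [ 5.16687289 -0.35754404  1.61365725]
[-0.298, 0.013, -0.134, -0.0, 0.001, -0.0] [-0.46  0.29 -0.5   2.19  1.64  0.75 -0.62] 0.0 [0.5   0.284 0.307]
[-0.524, 0.014, -0.215, -0.0, 0.001, -0.0] [-0.44  0.26 -0.5   2.15  1.56  0.73 -0.5 ] 0.0 [0.508 0.285 0.33 ]
[-0.781, 0.014, -0.234, -0.0, 0.001, -0.0] [-0.42  0.24 -0.49  2.09  1.48  0.71 -0.39] 0.0 [0.522 0.286 0.351]
[-1.181, 0.014, -0.232, -0.0, 0.001, -0.0] [-0.37  0.23 -0.5   1.99  1.37  0.69 -0.21] 0.0 [0.547 0.287 0.383]
```

Call:
step_arm([
  [-0.15,0.01,-0.07,0,0,0],
  [-0.298,0.013,-0.134,0,0,0],
  [-0.41,0.013,-0.175,0,0,0],
  [-0.524,0.014,-0.215,0,0,0],
  [-0.781,0.014,-0.234,0,0,0],
  [-1.0,0.014,-0.232,0,0,0],
  [-1.0,0.014,-0.232,0,0,0],
  [-1.0,0.014,-0.232,0,0,0],
  [-1.0,0.014,-0.232,0,0,0],
])

```text
time: 30.72
tool_pos: [0.5335, 0.2869, 0.3652]
tcp_rot: [0.434, -0.03, 0.9, 0.013]
force: [0.1, -0.8, 0.1]
width: 0.006
gripper_force: 0.0
```

```bash
python3 - <<'E'
from t8 import *
s=sense(); print(pose()[0],s['force'],s['time'])
a=eyes.capture('side')
for l in('lever_grip','bar','jar_1'):
    for d in eyes.landmark_of(l,'side'): print(l,round(d['confidence'],2),toW(d['point'],'side').round(4))
b=eyes.capture('top')
for l in('lever_grip','bar','jar_1'):
    for d in eyes.landmark_of(l,'top'): print(l,round(d['confidence'],2),toW(d['point'],'top').round(4))
cv2.imwrite('pics/v10.png',cv2.hconcat([cv2.resize(a[60:290,200:400,::-1],(390,450),interpolation=2),cv2.resize(b[130:250,130:300,::-1],(400,450),interpolation=2)]))
E
```

```text
[0.53350296 0.28691471 0.36515504] [ 0.13778428 -0.77907178  0.11765452] 30.725
lever_grip 0.6 [0.4964 0.2793 0.3201]
bar 0.98 [0.6444 0.046  0.2002]
bar 0.66 [ 6.981e-01 -2.406e-01 -3.000e-04]
jar_1 0.91 [ 0.5768 -0.2921  0.0179]
jar_1 0.87 [ 0.4171 -0.3815 -0.    ]
jar_1 0.61 [0.6436 0.0442 0.0272]
jar_1 0.52 [ 0.6481 -0.0447  0.0309]
jar_1 0.48 [0.6381 0.1386 0.0242]
lever_grip 0.58 [0.4904 0.281  0.3239]
lever_grip 0.28 [0.6347 0.292  0.2595]
bar 0.94 [0.6387 0.0453 0.1925]
jar_1 0.68 [ 0.648  -0.0405  0.0222]
jar_1 0.67 [0.6383 0.1404 0.0261]
jar_1 0.66 [ 0.4118 -0.3772 -0.0013]
jar_1 0.64 [ 0.4642 -0.5017  0.0032]
jar_1 0.45 [ 0.5702 -0.2929  0.0164]
jar_1 0.43 [0.6427 0.0463 0.0308]
```

View pics/v10.png

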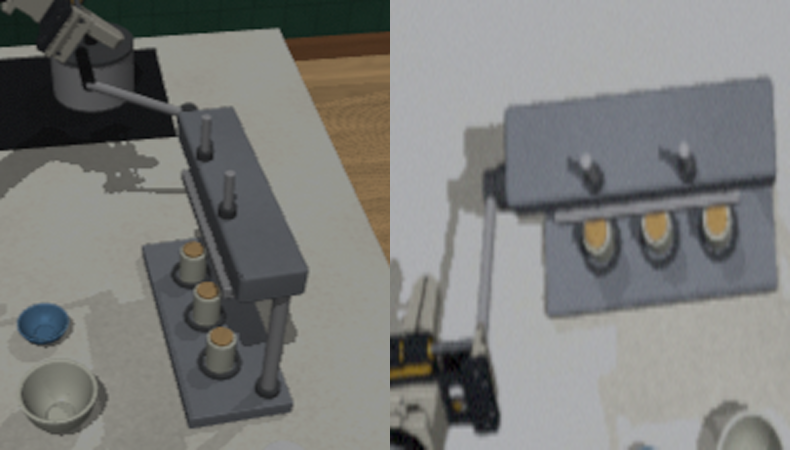

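The three stoppers are flush at side crop (192,250), (207,290) and (221,337), the lever is back up and the hand is clear. I move up a little more and hand in.

Call:
step_arm([
  [-0.2,0,0,0,0,0],
  [-0.3,0,0,0,0,0],
  [-0.3,0,0,0,0,0],
  [-0.3,0,0,0,0,0],
])

```text
time: 31.62
tool_pos: [0.5528, 0.288, 0.3895]
tcp_rot: [0.434, -0.029, 0.9, 0.013]
force: [-0.0, -0.5, 0.2]
width: 0.007
gripper_force: 0.0
```

```bash
python3 -c "
from h import *
print(sense()['force'],ticket.close_job())"
```

```text
the job is handed in; nothing more can be done
[-0.03530206 -0.51879189  0.2116384 ] None
```

I stood one spare jar in the empty middle nest, pulled the lever to its stop and held it there, then let it come back up; the last pictures show all three stoppers pressed down. I handed the job in at about 32 s of the 67 s; the hand-in returned no verdict.

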